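# Tighten an instrument cover evenly with a key

### The job

Tighten the four cam screws of the instrument's cover with the key, clockwise and evenly, always in cross order (one, the one diagonally opposite, then the other pair): on the first pass hold the key over its shaft and turn each screw only about half way (45 degrees). Then stand the key on its mat and let go, take it again near the end of its long arm, and on the second pass, again in cross order, turn every screw home to its stop. Finish with the key standing upright well on its mat, let go; touch the case with nothing but the key, never let the key fall over and leave the other things where they are.

Things in the scene. Friction and masses are not known exactly. Their poses are not given: they have to be found in the camera images.
- case: grey instrument case, 130 (its x) x 180 (its y) x 60 mm high, fixed on the bench, flat aluminium cover on top; origin at the centre of its underside, z up. Its far side (+x) has cooling fins, its near side (-x) three round connectors. At each corner of the cover, 40 mm either way in x and 60 mm either way in y from the middle, is one cam screw.
- screw_a_head (a point): cam screw a, near-left on the cover seen from the connector side (a, b, c, d run round it; a is diagonal to c, b to d): steel disc 42 mm across, 6 mm high on the cover, with an upright blade 34 mm long, 6 mm thick, 12 mm high, its top edge rounded, across it. The point: middle of the blade's top edge, 18 mm above the cover; its y axis lies along the blade, z up.
- screw_a (a joint): turn of cam screw a in rad, growing clockwise seen from above: 0 loose (blade along the case's long side, its y), 0.79 half way (blade at 45 degrees), 1.57 home against a hard stop (blade along the case's short side). Starts at 0 to 0.15. It stays where it is left and takes about 0.12 N m to turn.
- screw_b_head (a point): cam screw b, far-left on the cover seen from the connector side (a, b, c, d run round it; a is diagonal to c, b to d): steel disc 42 mm across, 6 mm high on the cover, with an upright blade 34 mm long, 6 mm thick, 12 mm high, its top edge rounded, across it. The point: middle of the blade's top edge, 18 mm above the cover; its y axis lies along the blade, z up.
- screw_b (a joint): turn of cam screw b in rad, growing clockwise seen from above: 0 loose (blade along the case's long side, its y), 0.79 half way (blade at 45 degrees), 1.57 home against a hard stop (blade along the case's short side). Starts at 0 to 0.15. It stays where it is left and takes about 0.12 N m to turn.
- screw_c_head (a point): cam screw c, far-right on the cover seen from the connector side (a, b, c, d run round it; a is diagonal to c, b to d): steel disc 42 mm across, 6 mm high on the cover, with an upright blade 34 mm long, 6 mm thick, 12 mm high, its top edge rounded, across it. The point: middle of the blade's top edge, 18 mm above the cover; its y axis lies along the blade, z up.
- screw_c (a joint): turn of cam screw c in rad, growing clockwise seen from above: 0 loose (blade along the case's long side, its y), 0.79 half way (blade at 45 degrees), 1.57 home against a hard stop (blade along the case's short side). Starts at 0 to 0.15. It stays where it is left and takes about 0.12 N m to turn.
- screw_d_head (a point): cam screw d, near-right on the cover seen from the connector side (a, b, c, d run round it; a is diagonal to c, b to d): steel disc 42 mm across, 6 mm high on the cover, with an upright blade 34 mm long, 6 mm thick, 12 mm high, its top edge rounded, across it. The point: middle of the blade's top edge, 18 mm above the cover; its y axis lies along the blade, z up.
- screw_d (a joint): turn of cam screw d in rad, growing clockwise seen from above: 0 loose (blade along the case's long side, its y), 0.79 half way (blade at 45 degrees), 1.57 home against a hard stop (blade along the case's short side). Starts at 0 to 0.15. It stays where it is left and takes about 0.12 N m to turn.
- key_top (a point): the key, a tool 89 mm high, 0.22 kg, standing on its flat foot: steel foot and round hub 42 mm across, 34 mm high; shaft 14 mm across; at the top a black level arm along the key's x, 14 mm wide (y), 18 mm high, its middle 80 mm above the foot's underside, reaching from 20 mm behind (-x) to 95 mm ahead (+x) of the shaft. This point: middle of the arm over the shaft's axis; key axes, z up.
- key_end (a point): middle of the key's arm near its long end: 80 mm ahead (+x) of key_top, same height and axes.
- key_foot (a point): centre of the underside of the key's foot (40 mm in x, 39 mm in y), on the shaft's axis, 80 mm below key_top; key axes. Through the foot runs a straight slot along the key's x, 11 mm wide and 16 mm deep, open below and at both ends; it fits over a blade either way round, with about 0.15 rad of play each way.
- key: the whole key; origin at key_foot, same axes.
- mat_mid (a point): middle of the top of the key's cork mat, 110 x 110 mm and 4 mm thick, fixed on the bench beside the case. The key starts standing on it.
- board: bystander: green circuit board 90 x 60 mm lying on the bench; origin under its centre.
- small_board: bystander: green circuit board 60 x 45 mm beside the mat; origin under its centre.
- spool: bystander: metal solder spool 60 mm across, 50 mm high, standing; origin under its centre.
- modules: bystander: row of four white display modules, 22 x 124 x 12 mm; origin under its centre.
- pliers_box: bystander: small grey plastic box 50 x 34 x 28 mm beside the mat; origin under its centre.
- screwdriver: bystander: screwdriver 140 mm long lying on the bench.
- flux_jar: bystander: small jar 48 mm across, 48 mm high; origin under its centre.
Things that resemble listed ones, but are neither listed nor needed, are in the scene too. Leave any red look-alike of the key alone.

How it is judged:
By the outcome, as a careful person would: the job done as asked, in the order asked, and still so for the second after the job is handed in, with the robot touching nothing.
It also fails if it takes over 72 s, if anything falls off the work surface, if the arm or the gripper's body presses on something with over 40 N, if the wrist force passes 120 N, or if a joint passes its speed limit or range.

### The arm

A 7-joint arm with a two-finger parallel gripper is mounted at the origin on the work surface. World frame = base frame: x ahead of the robot, y to its left, z up, the work surface at z = 0. Lengths are in m, angles in rad, forces in N, time in s.
With the tool pointing down it reaches from about 0.4 to 0.85 m from the base axis. Payload 10.4 kg.
Tool frame: the origin (TCP) lies between the finger pads; the fingertips stand ahead of it and the grasp point (between the pads) lies 3 mm ahead of it (r.tips_ahead is the z of the fingertips in the tool frame, in m); z points along the fingers, y is the line along which they close (so a half turn about z gives the same grasp; the last joint's range is limited). The gripper opens to 87 mm and grips with 3 to 60 N. Pads are 19 mm wide; open, the fingers measure 117 mm over their backs; the gripper's body (75 mm by 190 mm) begins 51 mm behind the grasp point.
Start: joints at [1.289, 0.332, -0.065, 1.46, 0.022, 1.35, -0.088], TCP at [0.16, -0.604, 0.245] pointing down, gripper open.
Joint ranges: [-2.6, 2.6], [-0.5, 2.12], [-1.47, 1.34], [0.16, 2.42], [-1.27, 4.41], [0.06, 2.06], [-2.6, 2.6]. Speed limits (rad/s): [2.22, 2.22, 2.79, 2.79, 3.14, 3.14, 3.14].

### API

Orientations are given as a unit quaternion [x, y, z, w].
In Python, from bench import telemetry, camera, get_calibration, r gives the robot as it stands.
- The arm moves only by the tool drive_tool, never from a script. Its argument "series" is one flat list of numbers, 7 for each row, row after row: the turn, a rotation vector about the tool's x, y, z in units of 5 degrees (1.0 is 5 degrees), then the shift along the tool's x, y, z in units of 40 mm (1.0 is 40 mm), then the opening, from -1 (shut) to 1 (fully open). A call has 1 to 10 rows; each row is the pose to reach, as a shift and turn from the pose commanded when the call began, along the tool's axes at that moment; what a row does not reach only later rows make up. A row lasts 1/12 s, in which the tool goes at most 41.7 mm and 7.16 degrees, less where a joint would pass 70% of its speed; a pose out of reach is approached as far as the arm can. A call with a gripper value outside its range is refused whole. The fingers move at their own pace and stop on an object; "grip_force" is the grip in N (left out, the last holds). Time passes only in rows, so rows that repeat a pose let the fingers close. It gives the time, the measured TCP pose, the force, the opening and the grip force at its end, in the units of the state.
- telemetry.read_state(): the state, without advancing time (a new reading comes with each control period).
- camera(name): name is "scene" or "top" or "wrist"; returns the picture (420x560x3 uint8, red, green, blue); there is no depth.
- get_calibration(name): a dict with "fovy" (degrees; the focal length in pixels is half the picture's height over the tangent of half this angle, whatever the lens; pixels are square), "cx", "cy" (the principal point, pixels), "dist" ([k1, k2, p1, p2, k3] as OpenCV has them; the pictures are not rectified), "xyz" and "rotation" of the camera in the world. Camera axes: x right, y up, looking along -z (the intrinsics and any distortion apply to the point x, -y, -z); pixel columns grow to the right and rows downward; lengths in m; the calibration is good to about 2 mm. A picture is of the moment at which its call begins: read the wrist's pose just before it. get_calibration takes no time and is no camera call; for the wrist camera it gives the pose at the moment of the call.
- r.close_job(): hands the job in; it is judged then, once.
The state is a dict: "time": time; "joint_positions": joint angles; "joint_vel": joint speeds; "joint_torque": joint torques, N m; "ee_pos": TCP position; "eef_rot": TCP orientation; "ft_force": force on the tool from outside, world axes, zero at the start; "torque": the same for the moment, N m; "width": finger opening in m; "grip_force": force on a finger pad.
Only numpy, scipy, OpenCV 4.12 (cv2) and the standard library are available. Lean on these libraries where they do the work, as an engineer would, in place of code of your own. Each camera call takes 0.05 s, during which the arm holds its last target. There are 200 camera calls.

## Working session

There is one attempt and no reset: what is moved stays moved. The work goes in short steps, Python scripts to look and compute and a tool call to move; the robot and the scene stay as the last step left them, time stands still between calls to the robot, and variables do not carry over. Pictures are saved under pics/ and viewed, at most 10 in all, crops included, and the job is handed in when it is done.

Besides the shell and the picture viewer there is one more tool, called as name(argument=value, ...), one argument or row to a line, values as JSON. drive_tool: Moves the arm, as the interface text tells. Its arguments: {"type":"object","properties":{"series":{"type":"array"},"grip_force":{"type":"number"}},"required":["series"]}

```bash
ls; mkdir -p pics
python3 - <<'E'
from bench import telemetry,camera,get_calibration,r
import cv2
for n in ("scene","top"):
    cv2.imwrite(f"pics/{n}0.png",camera(n)[:,:,::-1]); print(n,get_calibration(n))
print(telemetry.read_state(), r.tips_ahead)
E
```

```text
pics
scene {'fovy': 50.381454712840906, 'cx': 277.1520511739877, 'cy': 212.5052567970157, 'dist': array([-0.13088063,  0.        ,  0.        ,  0.        ,  0.        ]), 'xyz': array([ 1.29797229, -0.20457557,  0.93393133]), 'rotation': array([0.29282535, 0.20532638, 0.55710336, 0.74948665])}
top {'fovy': 55.76190777028091, 'cx': 281.67615471436415, 'cy': 208.29419585150134, 'dist': array([0.02805026, 0.        , 0.        , 0.        , 0.        ]), 'xyz': array([0.46773474, 0.04370174, 0.95703041]), 'rotation': array([-0.02618152,  0.01921698,  0.71447075, -0.69891114])}
{'time': 0.1, 'joint_positions': array([ 1.28940359,  0.33276577, -0.06468542,  1.4608339 ,  0.0215765 ,
        1.34989942, -0.08851714]), 'joint_vel': array([-0.00089691, -0.00043471,  0.00036939, -0.00119547, -0.00164804,
        0.00040679,  0.00116514]), 'joint_torque': array([ 1.15403986e-03, -6.24549365e+01,  2.44387327e-02, -3.90718138e+01,
       -6.14791433e-02,  3.65928013e-02,  7.76793763e-05]), 'ee_pos': array([ 0.15986426, -0.60388944,  0.24387142]), 'eef_rot': array([ 9.91640902e-01,  1.29026950e-01, -9.64201057e-05, -5.98431235e-04]), 'ft_force': array([0.57730742, 0.6935555 , 0.27731368]), 'torque': array([-0.01790532,  0.01230308, -0.01426716]), 'grip_force': 0.0, 'width': 0.08710237025597814} 0.022
```

View pics/top0.png

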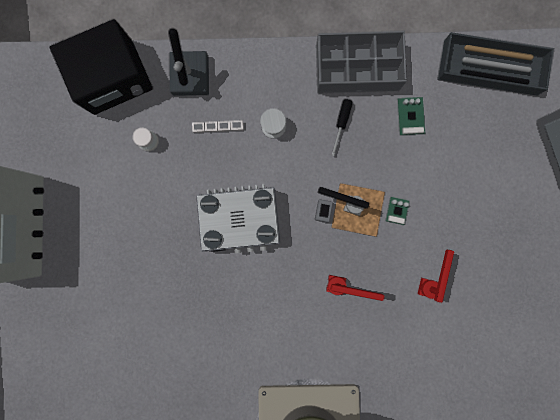

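View pics/scene0.png

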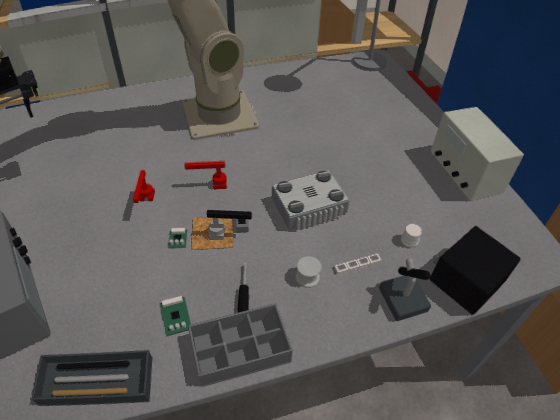

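```bash
cat > h.py <<'E'
import numpy as np,cv2
from scipy.spatial.transform import Rotation as R
from bench import telemetry,camera,get_calibration,r
def K(c):
    f=210/np.tan(np.radians(c['fovy'])/2); return np.array([[f,0,c['cx']],[0,f,c['cy']],[0,0,1.]])
def ray(c,px,z):  # pixels -> world points on plane z
    u=cv2.undistortPoints(np.array(px,float).reshape(-1,1,2),K(c),c['dist'])[:,0]
    d=R.from_quat(c['rotation']).apply(np.c_[u[:,0],-u[:,1],-np.ones(len(u))])
    return c['xyz']+d*((z-c['xyz'][2])/d[:,2])[:,None]
def proj(c,p):
    q=R.from_quat(c['rotation']).inv().apply(np.atleast_2d(p)-c['xyz'])*[1,-1,-1]
    return cv2.projectPoints(q,np.zeros(3),np.zeros(3),K(c),c['dist'])[0][:,0]
def move(p,yaw=None,rot=None,s=None):
    """units to reach world TCP p with tool pointing down, tool x axis at world yaw"""
    s=s or telemetry.read_state(); A=R.from_quat(s['eef_rot'])
    if rot is None: rot=R.from_euler('z',yaw)*R.from_euler('x',np.pi)
    t=np.degrees((A.inv()*rot).as_rotvec())/5
    return np.round(np.r_[t,A.inv().apply(np.array(p)-s['ee_pos'])/.04],3)
def yaw(s): x=R.from_quat(s['eef_rot']).as_matrix()[:,0]; return np.arctan2(x[1],x[0])
E
python3 - <<'E'
import cv2
im=cv2.imread('pics/top0.png')
a=cv2.resize(im[180:255,190:290],None,fx=4,fy=4,interpolation=cv2.INTER_CUBIC)
b=cv2.resize(im[175:250,305:405],None,fx=4,fy=4,interpolation=cv2.INTER_CUBIC)
import numpy as np
cv2.imwrite('pics/z1.png',np.hstack([a,b]))
E
```

```text
(no output)
```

View pics/z1.png

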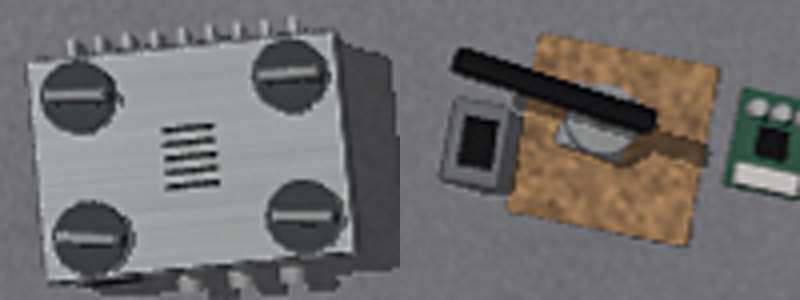

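Run:
```python
from h import *
c=get_calibration('top'); np.set_printoptions(precision=4,suppress=True)
f=lambda p,o:(np.array(p)+.5)/4-.5+o
S=ray(c,f([[92,238],[79,97],[290,75],[305,217]],[190,180]),.066)
m=S.mean(0); print('screws abcd',S,m, 'x-dir',np.degrees(np.arctan2(*( (S[1]+S[2]-S[0]-S[3])[[1,0]]))), 'ydir',np.degrees(np.arctan2(*((S[0]+S[1]-S[2]-S[3])[[1,0]]))))
print(np.linalg.norm(S[1]-S[0]),np.linalg.norm(S[2]-S[1]))
A=ray(c,f([[57,58],[252,118]],[305,175]),.093); d=A[0]-A[1]; print('arm',A,np.linalg.norm(d),np.degrees(np.arctan2(d[1],d[0])))
print('keytop',A[1]+d/np.linalg.norm(d)*.02)
print('mat',ray(c,f([[140,35],[318,66],[290,245],[108,212]],[305,175]),.004).mean(0))
B=ray(c,f([[80,140]],[305,175]),.028);print('box',B)
s=telemetry.read_state(); print(np.degrees(yaw(s))); w=get_calibration('wrist'); A=R.from_quat(s['eef_rot']); print(w, A.inv().apply(w['xyz']-s['ee_pos']),A.inv().apply(R.from_quat(w['rotation']).apply([0,0,-1])))
```

```text
screws abcd [[0.4594 0.208  0.066 ]
 [0.5387 0.2145 0.066 ]
 [0.5485 0.0954 0.066 ]
 [0.4685 0.0885 0.066 ]] [0.5038 0.1516 0.066 ] x-dir 4.822289105994137 ydir 94.52083331370473
0.07961924137167986 0.11949527698772339
arm [[ 0.5635 -0.0306  0.093 ]
 [ 0.5283 -0.1355  0.093 ]] 0.11067405208890518 71.43122021371836
keytop [ 0.5347 -0.1165  0.093 ]
mat [ 0.5223 -0.1307  0.004 ]
box [[ 0.5222 -0.0483  0.028 ]]
14.826738197636047
{'fovy': 67.22755613361036, 'cx': 281.45596244799435, 'cy': 212.8735107303167, 'dist': array([-0.0215,  0.    ,  0.    ,  0.    ,  0.    ]), 'xyz': array([ 0.2272, -0.586 ,  0.3837]), 'rotation': array([-0.1008,  0.0788, -0.605 ,  0.7859])} [ 0.0696 -0.0003 -0.1398] [-0.2537 -0.0008  0.9673]
```

Run:
```python
from h import *
print(move([.49,.02,.27],np.radians(5)))
```

```text
[-1.4000e-02  2.0000e-03  1.9650e+00  1.1970e+01 -1.2967e+01 -6.3800e-01]
```

drive_tool(
  series=[0,0,1,6,-6.5,-0.3,1,0,0,1,6,-6.5,-0.3,1,0,0,1,6,-6.5,-0.3,1,0,0,1,6,-6.5,-0.3,1,0,0,1,6,-6.5,-0.3,1,0,0,1,6,-6.5,-0.3,1,0,0,1,6,-6.5,-0.3,1,0,0,1,6,-6.5,-0.3,1,0,0,1,6,-6.5,-0.3,1,0,0,1,6,-6.5,-0.3,1],
)

```text
time: 0.93
ee_pos: [0.328, -0.287, 0.2569]
eef_rot: [0.996, 0.089, 0.0, 0.0]
ft_force: [-0.1, -0.1, -0.3]
width: 0.0871
grip_force: 0.0
```

Run:
```python
from h import *
print(move([.49,.02,.27],np.radians(5)),telemetry.read_state()['time'])
```

```text
[ 3.000e-03 -7.000e-03  1.046e+00  5.350e+00 -6.834e+00 -3.260e-01] 0.9333
```

drive_tool(
  series=[0,0,1,5.3,-6.8,-0.3,1,0,0,1,5.3,-6.8,-0.3,1,0,0,1,5.3,-6.8,-0.3,1,0,0,1,5.3,-6.8,-0.3,1,0,0,1,5.3,-6.8,-0.3,1,0,0,1,5.3,-6.8,-0.3,1,0,0,1,5.3,-6.8,-0.3,1,0,0,1,5.3,-6.8,-0.3,1,0,0,1,5.3,-6.8,-0.3,1,0,0,1,5.3,-6.8,-0.3,1],
)

```text
time: 1.77
ee_pos: [0.4887, 0.0163, 0.2684]
eef_rot: [0.999, 0.045, 0.0, -0.001]
ft_force: [-0.8, -0.5, -0.6]
width: 0.087
grip_force: 0.0
```

Run:
```python
from h import *
import json
s=telemetry.read_state(); w=get_calibration('wrist'); im=camera('wrist')
cv2.imwrite('pics/w1.png',im[:,:,::-1]); json.dump({k:np.array(v).tolist() for k,v in w.items()},open('w1.json','w'))
print(s['ee_pos'],np.degrees(yaw(s)),s['joint_vel'].max())
```

```text
[0.48873418 0.01629649 0.26837873] 5.141800625176449 0.07166866248111708
```

View pics/w1.png

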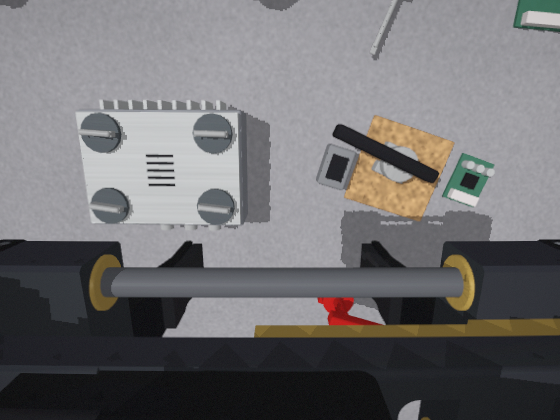

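Run:
```python
import cv2,numpy as np
im=cv2.imread('pics/w1.png')
a=cv2.resize(im[100:235,70:270],None,fx=4,fy=4,interpolation=cv2.INTER_CUBIC)
cv2.imwrite('pics/z2.png',a)
b=cv2.resize(im[105:225,310:470],None,fx=5,fy=5,interpolation=cv2.INTER_CUBIC)
cv2.imwrite('pics/z3.png',b)
```

```text
(no output)
```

View pics/z2.png

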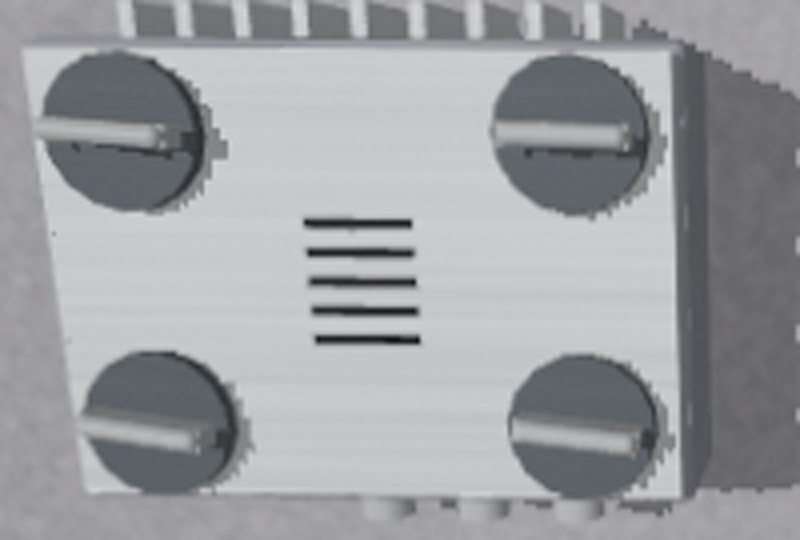

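View pics/z3.png

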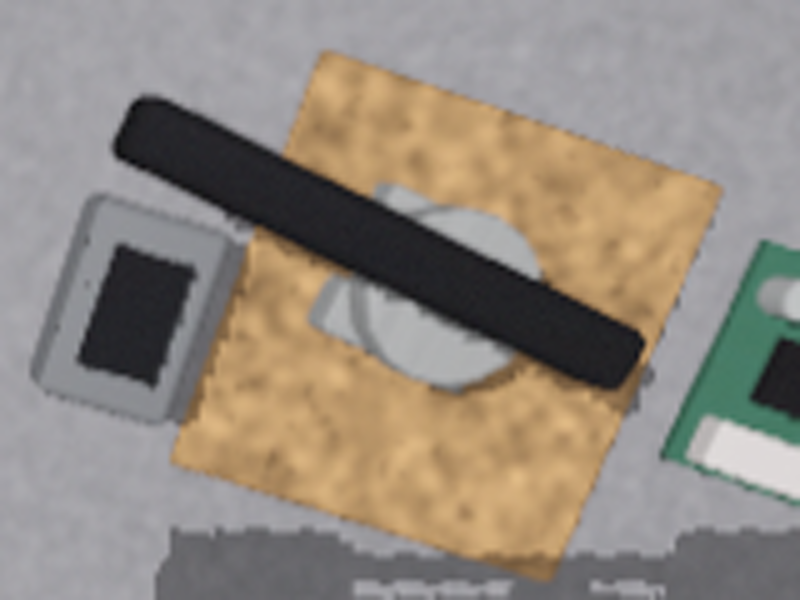

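Run:
```python
from h import *
import json
c={k:np.array(v) for k,v in json.load(open('w1.json')).items()}; np.set_printoptions(precision=4,suppress=True)
f=lambda p,o,k:(np.array(p)+.5)/k-.5+o
ang=lambda d:np.degrees(np.arctan2(d[1],d[0]))
S=ray(c,f([[158,422],[119,131],[570,135],[582,425]],[70,100],4),.066)
print('screws',S,S.mean(0),ang(S[1]+S[2]-S[0]-S[3]),ang(S[0]+S[1]-S[2]-S[3])-90,np.linalg.norm(S[1]-S[0]),np.linalg.norm(S[2]-S[1]))
B=ray(c,f([[80,425],[205,440],[38,128],[165,137],[495,132],[630,136],[512,430],[640,440]],[70,100],4),.078)
for i in range(4): print('blade','abcd'[i],B[2*i:2*i+2].mean(0),ang(B[2*i]-B[2*i+1]))
A=ray(c,f([[130,127],[627,367]],[310,105],5),.093); d=A[0]-A[1]; print('arm',A,np.linalg.norm(d),ang(d),A[1]+d/np.linalg.norm(d)*.02)
M=ray(c,f([[328,50],[720,188],[550,580],[172,462]],[310,105],5),.004);print('mat',M.mean(0))
s=telemetry.read_state(); print(move([.526,-.118,.20],np.radians(70)))
```

```text
screws [[0.4601 0.2088 0.066 ]
 [0.5391 0.2155 0.066 ]
 [0.5482 0.0959 0.066 ]
 [0.4699 0.0898 0.066 ]] [0.5044 0.1525 0.066 ] 4.671059302874828 4.543566194345715 0.07922709805891906 0.11996450446579753
blade a [0.4602 0.2066 0.078 ] 88.06562655516848
blade b [0.539  0.2133 0.078 ] 90.82947323732161
blade c [0.5487 0.0953 0.078 ] 93.32863377237041
blade d [0.4701 0.089  0.078 ] 90.53126563663729
arm [[ 0.5628 -0.0287  0.093 ]
 [ 0.5256 -0.1347  0.093 ]] 0.11229521931490387 70.66820056425637 [ 0.5323 -0.1158  0.093 ]
mat [ 0.5223 -0.1296  0.004 ]
[ -0.014   0.002 -13.001   0.658   3.368   1.699]
```

drive_tool(
  series=[0,0,-13.2,0.84,3.33,2.7,1,0,0,-13.2,0.84,3.33,2.7,1,0,0,-13.2,0.84,3.33,2.7,1,0,0,-13.2,0.84,3.33,2.7,1,0,0,-13.2,0.84,3.33,2.7,1,0,0,-13.2,0.84,3.33,2.7,1,0,0,-13.2,0.84,3.33,2.7,1,0,0,-13.2,0.84,3.33,2.7,1,0,0,-13.2,0.84,3.33,2.7,1,0,0,-13.2,0.84,3.33,2.7,1],
)

```text
time: 2.65
ee_pos: [0.5315, -0.1194, 0.16]
eef_rot: [0.814, 0.582, -0.001, -0.0]
ft_force: [-0.5, 0.3, 0.6]
width: 0.0871
grip_force: 0.0
```

Run:
```python
from h import *
s=telemetry.read_state(); print(s['ee_pos'],np.degrees(yaw(s)),s['joint_positions'][6]); print(move([.533,-.116,.087],np.radians(70.8)))
```

```text
[ 0.5314902  -0.11943455  0.16004259] 71.11600664742886 -0.3776862303535204
[-0.012  0.014  0.063  0.096  0.01   1.826]
```

drive_tool(
  series=[0,0,0.05,0.1,0.01,0.9,1,0,0,0.05,0.1,0.01,1.5,1,0,0,0.05,0.1,0.01,1.82,1,0,0,0.05,0.1,0.01,1.82,0.3,0,0,0.05,0.1,0.01,1.82,0,0,0,0.05,0.1,0.01,1.82,-0.3,0,0,0.05,0.1,0.01,1.82,-1,0,0,0.05,0.1,0.01,1.82,-1,0,0,0.05,0.1,0.01,1.82,-1,0,0,0.05,0.1,0.01,1.82,-1],
  grip_force=45,
)

```text
time: 3.48
ee_pos: [0.5345, -0.1136, 0.0883]
eef_rot: [0.816, 0.578, 0.0, 0.0]
ft_force: [0.4, 0.1, -0.2]
width: 0.0486
grip_force: 0.0
```

Run:
```python
from h import *
s=telemetry.read_state(); print(s['ee_pos'],np.degrees(yaw(s)),s['joint_positions'],s['width'],s['ft_force'],s['grip_force'])
c=get_calibration('wrist');cv2.imwrite('pics/w2.png',camera('wrist')[:,:,::-1])
d=np.array([np.cos(yaw(s)),np.sin(yaw(s)),0]); p=s['ee_pos']+[0,0,.006]
print(proj(c,[p+d*.095,p-d*.02]))
```

```text
[ 0.53454065 -0.11361725  0.08828253] 70.57579836451066 [ 0.76531012  0.40998204 -0.75877732  1.81207966  0.3228843   1.0464502
 -0.45518386] 0.04859723125309929 [ 0.40736556  0.1070265  -0.2445217 ] 0.0
[[280.82236271  63.54472309]
 [281.05869367 322.19274021]]
```

View pics/w2.png

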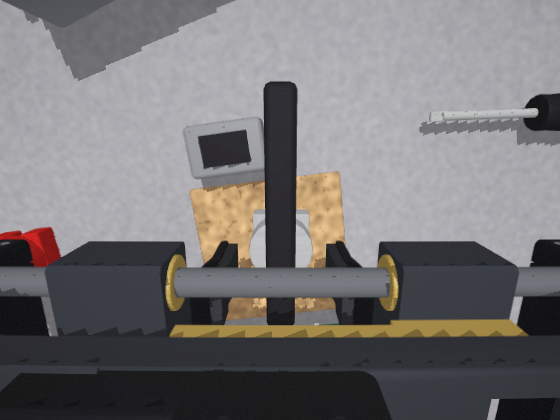

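Run:
```python
from h import *
s=telemetry.read_state();c=get_calibration('wrist')
d=np.array([np.cos(yaw(s)),np.sin(yaw(s)),0])
e=ray(c,[[281,81.5]],.093)[0]; print('end rel tcp',(e-s['ee_pos'])@d-.095)
for v in (240,245,250): print('hub',(ray(c,[[281,v]],.038)[0]-s['ee_pos'])@d)
```

```text
end rel tcp -0.006452711768731939
hub 0.002041226748671165
hub -0.001337391112475016
hub -0.004745629651778731
```

drive_tool(
  series=[0,0,0,-0.12,0,0.02,-0.1,0,0,0,-0.12,0,0.02,-0.2,0,0,0,-0.12,0,0.02,-1,0,0,0,-0.12,0,0.02,-1,0,0,0,-0.12,0,0.02,-1,0,0,0,-0.12,0,0.02,-1,0,0,0,-0.12,0,0.02,-1,0,0,0,-0.12,0,0.02,-1],
  grip_force=45,
)

```text
time: 4.2
ee_pos: [0.5326, -0.1179, 0.0869]
eef_rot: [0.816, 0.578, -0.0, -0.0]
ft_force: [-0.0, 0.8, 1.1]
width: 0.0133
grip_force: 45.0
```

Run:
```python
from h import *
s=telemetry.read_state();c=get_calibration('wrist');print(s['ee_pos'],np.degrees(yaw(s)),s['width'],s['grip_force'],s['ft_force'])
im=camera('wrist'); cv2.imwrite('pics/w3.png',im[:,:,::-1])
col=im[40:140,276:286].astype(int).sum(2).mean(1); k=40+int(np.argmax(col<180)); print('end row',k)
d=np.array([np.cos(yaw(s)),np.sin(yaw(s)),0])
print((ray(c,[[281,k-.5]],.093)[0]-s['ee_pos'])@d-.095)
```

```text
[ 0.53262214 -0.11789964  0.08689242] 70.58522108206894 0.013299568736755472 44.99874824658036 [-0.04514015  0.8311405   1.09025997]
end row 69
-0.0018285265067039674
```

```bash
cat > plan.py <<'E'
from h import *
import pickle,os
C=np.array([.504,.1522]); CY=np.radians(4.65)
SC={k:C+R.from_euler('z',CY).as_matrix()[:2,:2]@np.array(v) for k,v in dict(a=(-.04,.06),b=(.04,.06),c=(.04,-.06),d=(-.04,-.06)).items()}
class P:
    def __init__(s,off,dz=.0829,sync=False):  # off: shaft position along tool x from TCP; dz: TCP height over foot
        s.off,s.dz=off,dz
        if sync or not os.path.exists('cmd.pkl'):
            t=telemetry.read_state(); s.p,s.q=t['ee_pos'],R.from_quat(t['eef_rot'])
        else: s.p,s.q=pickle.load(open('cmd.pkl','rb')); s.q=R.from_quat(s.q)
    def tcp(s,xy,z,y):
        y=np.radians(y); d=np.array([np.cos(y),np.sin(y)])
        return np.r_[np.array(xy)-s.off*d,z+s.dz],R.from_euler('z',y)*R.from_euler('x',np.pi)
    def call(s,name,*way):
        """way: (foot xy, foot z, yaw deg)"""
        print(name)
        for w in way:
            p,q=s.tcp(*w); v=np.r_[(s.q.inv()*q).as_rotvec(degrees=True)/5,s.q.inv().apply(p-s.p)/.04].round(2)+0.
            print('  ',v.tolist())
        s.p=s.p+s.q.apply(v[3:]*.04); s.q=s.q*R.from_rotvec(v[:3]*5,degrees=True)
        print('   -> tcp',s.p.round(4))
    def save(s): pickle.dump((s.p,s.q.as_quat()),open('cmd.pkl','wb'))
E
python3 - <<'E'
from plan import *
p=P(-.0015,sync=True); a,c=SC['a'],SC['c']; k=np.array([.532,-.119])
p.call('lift/half',(k,.05,71),(k,.1,71),((k+a)/2,.1,80))
p.call('to a',(a,.1,88),(a,.09,88))
p.call('lower a',(a,.078,88),(a,.067,88))
p.call('turn a',(a,.067,41),(a,.067,45),(a,.1,45))
p.call('to c',(c,.1,92),(c,.09,92))
p.call('lower',(c,.078,92),(c,.067,92))
p.call('turn',(c,.067,41),(c,.067,45),(c,.1,45))
p.save()
E
```

```text
lift/half
   [0.0, 0.0, -0.08, 0.01, -0.01, -1.15]
   [0.0, 0.0, -0.08, 0.01, -0.01, -2.4]
   [0.0, 0.0, -1.88, 3.57, -2.23, -2.4]
   -> tcp [0.496  0.0464 0.1829]
to a
   [0.0, 0.0, -1.6, 3.87, -1.61, 0.0]
   [0.0, 0.0, -1.6, 3.87, -1.61, 0.25]
   -> tcp [0.4595 0.2101 0.1729]
lower a
   [0.0, 0.0, 0.0, 0.0, 0.0, 0.3]
   [0.0, 0.0, 0.0, 0.0, 0.0, 0.58]
   -> tcp [0.4595 0.2101 0.1497]
turn a
   [0.0, 0.0, 9.4, -0.01, 0.02, 0.0]
   [0.0, 0.0, 8.6, -0.01, 0.02, 0.0]
   [0.0, 0.0, 8.6, -0.01, 0.02, -0.83]
   -> tcp [0.4603 0.2096 0.1829]
to c
   [0.0, 0.0, -9.4, -0.42, 3.55, 0.0]
   [0.0, 0.0, -9.4, -0.42, 3.55, 0.25]
   -> tcp [0.5488 0.0973 0.1729]
lower
   [0.0, 0.0, 0.0, 0.0, 0.0, 0.3]
   [0.0, 0.0, 0.0, 0.0, 0.0, 0.58]
   -> tcp [0.5488 0.0973 0.1497]
turn
   [0.0, 0.0, 10.2, -0.02, 0.03, 0.0]
   [0.0, 0.0, 9.4, -0.02, 0.03, 0.0]
   [0.0, 0.0, 9.4, -0.02, 0.03, -0.83]
   -> tcp [0.55   0.0966 0.1829]
```

drive_tool(
  series=[0,0,0,0,0,-0.6,-1,0,0,-0.08,0.01,-0.01,-1.4,-1,0,0,-0.08,0.01,-0.01,-2.4,-1,0,0,-1.88,3.57,-2.23,-2.4,-1,0,0,-1.88,3.57,-2.23,-2.4,-1,0,0,-1.88,3.57,-2.23,-2.4,-1,0,0,-1.88,3.57,-2.23,-2.4,-1,0,0,-1.88,3.57,-2.23,-2.4,-1],
)

```text
time: 4.92
ee_pos: [0.4938, 0.055, 0.1834]
eef_rot: [0.763, 0.647, 0.001, -0.001]
ft_force: [-0.1, 1.5, -2.1]
width: 0.0136
grip_force: 45.0
```

drive_tool(
  series=[0,0,-1.6,3.87,-1.61,0,-1,0,0,-1.6,3.87,-1.61,0,-1,0,0,-1.6,3.87,-1.61,0,-1,0,0,-1.6,3.87,-1.61,0,-1,0,0,-1.6,3.87,-1.61,0.25,-1,0,0,-1.6,3.87,-1.61,0.25,-1,0,0,-1.6,3.87,-1.61,0.25,-1,0,0,-1.6,3.87,-1.61,0.25,-1],
)

```text
time: 5.58
ee_pos: [0.46, 0.2087, 0.1728]
eef_rot: [0.72, 0.694, -0.0, 0.0]
ft_force: [0.1, -0.0, -1.0]
width: 0.0136
grip_force: 45.0
```

Run:
```python
from h import *
s=telemetry.read_state(); print(s['ee_pos'],np.degrees(yaw(s)),s['joint_positions'],s['width'],s['ft_force'],s['torque'])
```

```text
[0.46003329 0.2086664  0.17283537] 87.88627971583304 [ 0.40798114  0.2692406  -1.03617464  1.82381569  0.24945821  1.18972265
 -0.74347644] 0.01360028728897161 [ 0.1239856  -0.00453113 -0.9596146 ] [-0.04860575 -0.13250811  0.04506021]
```

drive_tool(
  series=[0,0,0,0,0,0.15,-1,0,0,0,0,0,0.3,-1,0,0,0,0,0,0.44,-1,0,0,0,0,0,0.58,-1,0,0,0,0,0,0.58,-1,0,0,0,0,0,0.58,-1],
)

```text
time: 6.08
ee_pos: [0.4595, 0.2098, 0.1493]
eef_rot: [0.72, 0.694, -0.0, -0.0]
ft_force: [-0.4, -0.7, -2.1]
width: 0.0135
grip_force: 45.0
```

drive_tool(
  series=[0,0,1.3,0,0,0,-1,0,0,2.6,0,0,0,-1,0,0,3.9,0,0.01,0,-1,0,0,5.2,0,0.01,0,-1,0,0,6.5,0,0.02,0,-1,0,0,7.8,-0.01,0.02,0,-1,0,0,8.8,-0.01,0.02,0,-1,0,0,9.4,-0.01,0.02,0,-1,0,0,9.4,-0.01,0.02,0,-1,0,0,9.4,-0.01,0.02,0,-1],
)

```text
time: 6.92
ee_pos: [0.4598, 0.2095, 0.1493]
eef_rot: [0.936, 0.351, -0.001, -0.0]
ft_force: [-1.1, 1.4, -2.7]
width: 0.0135
grip_force: 45.0
```

Run:
```python
from h import *
s=telemetry.read_state(); print(s['ee_pos'],np.degrees(yaw(s)),s['ft_force'],s['torque'])
```

```text
[0.4597908  0.20952404 0.14934636] 41.10853115667596 [-1.14884178  1.38563352 -2.73845787] [0.13497669 0.61270887 0.05222075]
```

drive_tool(
  series=[0,0,-0.8,0,0,0,-1,0,0,-0.8,0,0,-0.4,-1,0,0,-0.8,0,0,-0.83,-1,0,0,-0.8,0,0,-0.83,-1],
)

```text
time: 7.25
ee_pos: [0.4618, 0.2103, 0.1856]
eef_rot: [0.924, 0.383, 0.002, 0.0]
ft_force: [0.8, 0.8, -1.5]
width: 0.0132
grip_force: 45.0
```

drive_tool(
  series=[0,0,-9.4,-0.42,3.55,0,-1,0,0,-9.4,-0.42,3.55,0,-1,0,0,-9.4,-0.42,3.55,0,-1,0,0,-9.4,-0.42,3.55,0,-1,0,0,-9.4,-0.42,3.55,0,-1,0,0,-9.4,-0.42,3.55,0,-1,0,0,-9.4,-0.42,3.55,0,-1,0,0,-9.4,-0.42,3.55,0.25,-1,0,0,-9.4,-0.42,3.55,0.25,-1,0,0,-9.4,-0.42,3.55,0.25,-1],
)

```text
time: 8.08
ee_pos: [0.5483, 0.0969, 0.1717]
eef_rot: [0.696, 0.718, -0.001, -0.0]
ft_force: [0.2, 0.4, -1.8]
width: 0.0137
grip_force: 45.0
```

Run:
```python
from h import *
s=telemetry.read_state(); print(s['ee_pos'],np.degrees(yaw(s)),s['ft_force'],s['torque'])
im=camera('top')[:,:,::-1]; cv2.imwrite('pics/t1.png',cv2.resize(im[185:265,190:290],None,fx=6,fy=6,interpolation=cv2.INTER_CUBIC))
```

```text
[0.54831459 0.096926   0.17165455] 91.84714578757047 [ 0.16146699  0.44306082 -1.77582633] [ 0.03390344 -0.14432117  0.00666905]
```

View pics/t1.png

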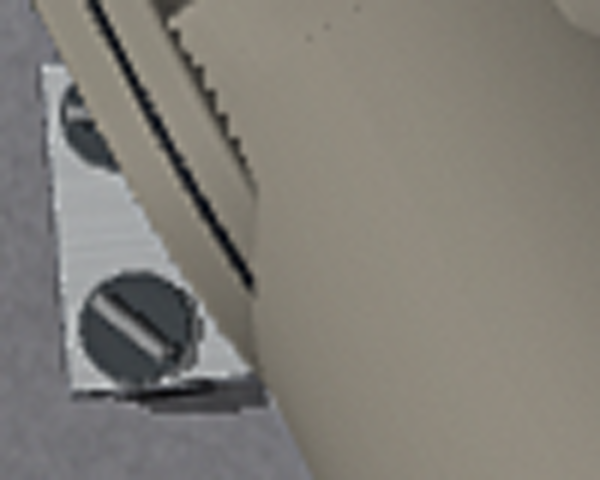

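drive_tool(
  series=[0,0,0,0,0,0.15,-1,0,0,0,0,0,0.3,-1,0,0,0,0,0,0.44,-1,0,0,0,0,0,0.58,-1,0,0,0,0,0,0.58,-1,0,0,0,0,0,0.58,-1],
)

```text
time: 8.63
ee_pos: [0.5487, 0.0973, 0.1493]
eef_rot: [0.695, 0.719, -0.0, -0.0]
ft_force: [0.4, 0.4, -1.5]
width: 0.0134
grip_force: 45.0
```

Run:
```python
from plan import *
c=get_calibration('top'); f=(np.array([[95,300],[170,355]])+.5)/6-.5+[190,185]
e=ray(c,f,.078); d=e[0]-e[1]; print('a deg',94.65-np.degrees(np.arctan2(d[1],d[0])))
p=P(-.0015); c,b,dd=SC['c'],SC['b'],SC['d']
# recompute from the planned c-lowered state
y=45;p.p,p.q=p.tcp(c,.1,40)
p.call('to b',(c,.1,44),(b,.1,91),(b,.09,91))
p.call('lower',(b,.067,91))
p.call('turn',(b,.067,40))
p.call('lift',(b,.067,44),(b,.1,44))
p.call('to d',(dd,.1,91),(dd,.09,91))
p.call('lower',(dd,.067,91))
p.call('turn',(dd,.067,40))
p.save()
```

```text
a deg 41.83556847895855
to b
   [0.0, 0.0, -0.8, 0.0, 0.0, 0.0]
   [0.0, 0.0, -10.2, 1.72, -2.48, 0.0]
   [0.0, 0.0, -10.2, 1.72, -2.48, 0.25]
   -> tcp [0.5388 0.2168 0.1729]
lower
   [0.0, 0.0, 0.0, 0.0, 0.0, 0.57]
   -> tcp [0.5388 0.2168 0.1501]
turn
   [0.0, 0.0, 10.2, -0.02, 0.03, 0.01]
   -> tcp [0.54   0.216  0.1497]
lift
   [0.0, 0.0, -0.8, 0.0, 0.0, -0.01]
   [0.0, 0.0, -0.8, 0.0, 0.0, -0.83]
   -> tcp [0.54   0.216  0.1829]
to d
   [0.0, 0.0, -9.4, -3.46, 1.02, 0.0]
   [0.0, 0.0, -9.4, -3.46, 1.02, 0.25]
   -> tcp [0.4688 0.0906 0.1729]
lower
   [0.0, 0.0, 0.0, 0.0, 0.0, 0.58]
   -> tcp [0.4688 0.0906 0.1497]
turn
   [0.0, 0.0, 10.2, -0.01, 0.03, 0.0]
   -> tcp [0.47   0.0902 0.1497]
```

drive_tool(
  series=[0,0,1.3,0,0,0,-1,0,0,2.6,0,0,0,-1,0,0,3.9,0,0.01,0,-1,0,0,5.2,0,0.01,0,-1,0,0,6.5,0,0.02,0,-1,0,0,7.8,-0.01,0.02,0,-1,0,0,9.1,-0.01,0.02,0,-1,0,0,10.4,-0.02,0.03,0,-1,0,0,10.4,-0.02,0.03,0,-1,0,0,10.4,-0.02,0.03,0,-1],
)

```text
time: 9.47
ee_pos: [0.5496, 0.0967, 0.1493]
eef_rot: [0.939, 0.344, -0.0, -0.0]
ft_force: [-1.9, 0.6, -3.1]
width: 0.0138
grip_force: 45.0
```

drive_tool(
  series=[0,0,-0.8,0,0,0,-1,0,0,-0.8,0,0,-0.4,-1,0,0,-0.8,0,0,-0.83,-1,0,0,0,0,0,-0.83,-1],
)

```text
time: 9.8
ee_pos: [0.5516, 0.0969, 0.1859]
eef_rot: [0.939, 0.344, 0.002, 0.0]
ft_force: [0.2, 0.7, -1.7]
width: 0.0134
grip_force: 45.0
```

drive_tool(
  series=[0,0,-10.2,1.72,-2.48,0,-1,0,0,-10.2,1.72,-2.48,0,-1,0,0,-10.2,1.72,-2.48,0,-1,0,0,-10.2,1.72,-2.48,0,-1,0,0,-10.2,1.72,-2.48,0,-1,0,0,-10.2,1.72,-2.48,0,-1,0,0,-10.2,1.72,-2.48,0.25,-1,0,0,-10.2,1.72,-2.48,0.25,-1,0,0,-10.2,1.72,-2.48,0.25,-1,0,0,-10.2,1.72,-2.48,0.25,-1],
)

```text
time: 10.63
ee_pos: [0.5392, 0.2166, 0.1732]
eef_rot: [0.702, 0.712, 0.0, -0.0]
ft_force: [-0.1, 0.1, -2.1]
width: 0.0137
grip_force: 45.0
```

Run:
```python
from h import *
s=telemetry.read_state(); print(s['ee_pos'],np.degrees(yaw(s)),s['joint_positions'],s['ft_force'],s['torque'])
```

```text
[0.53924281 0.21655574 0.173153  ] 90.8232058658811 [ 0.2961509   0.45022169 -0.95757819  1.63483767  0.38324262  1.25791112
 -0.72022284] [-0.14027618  0.09612186 -2.0589993 ] [-0.0109701 -0.1123193 -0.011639 ]
```

drive_tool(
  series=[0,0,0,0,0,0.15,-1,0,0,0,0,0,0.3,-1,0,0,0,0,0,0.44,-1,0,0,0,0,0,0.57,-1,0,0,0,0,0,0.57,-1,0,0,0,0,0,0.57,-1],
)

```text
time: 11.13
ee_pos: [0.5389, 0.2167, 0.1498]
eef_rot: [0.701, 0.713, -0.0, -0.0]
ft_force: [-0.2, 0.3, -1.8]
width: 0.0132
grip_force: 45.0
```

drive_tool(
  series=[0,0,1.3,0,0,0,-1,0,0,2.6,0,0,0,-1,0,0,3.9,0,0.01,0,-1,0,0,5.2,0,0.01,0,-1,0,0,6.5,0,0.02,0,-1,0,0,7.8,-0.01,0.02,0,-1,0,0,9.1,-0.01,0.02,0,-1,0,0,10.2,-0.02,0.03,0.01,-1,0,0,10.2,-0.02,0.03,0.01,-1,0,0,10.2,-0.02,0.03,0.01,-1],
)

```text
time: 11.97
ee_pos: [0.5399, 0.2162, 0.1497]
eef_rot: [0.939, 0.343, -0.0, 0.0]
ft_force: [-0.9, 1.4, -1.7]
width: 0.0137
grip_force: 45.0
```

drive_tool(
  series=[0,0,-0.8,0,0,0,-1,0,0,-0.8,0,0,-0.4,-1,0,0,-0.8,0,0,-0.83,-1,0,0,-0.8,0,0,-0.83,-1],
)

```text
time: 12.3
ee_pos: [0.5417, 0.2166, 0.1859]
eef_rot: [0.927, 0.376, 0.002, 0.0]
ft_force: [1.4, 0.6, -1.8]
width: 0.0134
grip_force: 45.0
```

drive_tool(
  series=[0,0,-9.4,-3.46,1.02,0,-1,0,0,-9.4,-3.46,1.02,0,-1,0,0,-9.4,-3.46,1.02,0,-1,0,0,-9.4,-3.46,1.02,0,-1,0,0,-9.4,-3.46,1.02,0,-1,0,0,-9.4,-3.46,1.02,0,-1,0,0,-9.4,-3.46,1.02,0.25,-1,0,0,-9.4,-3.46,1.02,0.25,-1,0,0,-9.4,-3.46,1.02,0.25,-1,0,0,-9.4,-3.46,1.02,0.25,-1],
)

```text
time: 13.13
ee_pos: [0.469, 0.0906, 0.1729]
eef_rot: [0.702, 0.712, 0.0, -0.0]
ft_force: [0.6, -0.5, -2.4]
width: 0.0137
grip_force: 45.0
```

Run:
```python
from plan import *
s=telemetry.read_state(); print(s['ee_pos'],np.degrees(yaw(s)),s['ft_force'],s['torque'])
p=P(-.0015); dd=SC['d']; k=np.array([.520,-.132])
p.call('lift',(dd,.067,44),(dd,.1,44))
p.call('to mat',(k,.1,71))
p.call('down',(k,.03,71),(k,.0045,71))
p.save()
```

```text
[0.46902404 0.09055275 0.1728988 ] 90.8141861192873 [ 0.56647182 -0.53425463 -2.40083422] [-0.00294264 -0.1374503   0.01390565]
lift
   [0.0, 0.0, -0.8, 0.0, 0.0, 0.0]
   [0.0, 0.0, -0.8, 0.0, 0.0, -0.83]
   -> tcp [0.47   0.0902 0.1829]
to mat
   [0.0, 0.0, -5.4, -2.93, 4.85, 0.0]
   -> tcp [ 0.5205 -0.1308  0.1829]
down
   [0.0, 0.0, 0.0, 0.01, 0.0, 1.75]
   [0.0, 0.0, 0.0, 0.01, 0.0, 2.39]
   -> tcp [ 0.5206 -0.1304  0.0873]
```

drive_tool(
  series=[0,0,0,0,0,0.15,-1,0,0,0,0,0,0.3,-1,0,0,0,0,0,0.44,-1,0,0,0,0,0,0.58,-1,0,0,0,0,0,0.58,-1,0,0,0,0,0,0.58,-1],
)

```text
time: 13.63
ee_pos: [0.4689, 0.0906, 0.1493]
eef_rot: [0.701, 0.713, -0.0, -0.0]
ft_force: [0.2, 0.3, -2.0]
width: 0.0135
grip_force: 45.0
```

drive_tool(
  series=[0,0,1.3,0,0,0,-1,0,0,2.6,0,0,0,-1,0,0,3.9,0,0.01,0,-1,0,0,5.2,0,0.01,0,-1,0,0,6.5,0,0.02,0,-1,0,0,7.8,-0.01,0.02,0,-1,0,0,9.1,-0.01,0.02,0,-1,0,0,10.2,-0.01,0.03,0,-1,0,0,10.2,-0.01,0.03,0,-1,0,0,10.2,-0.01,0.03,0,-1],
)

```text
time: 14.47
ee_pos: [0.4697, 0.0902, 0.1494]
eef_rot: [0.939, 0.343, -0.0, -0.0]
ft_force: [-1.3, 0.5, -3.0]
width: 0.0137
grip_force: 45.0
```

drive_tool(
  series=[0,0,-0.8,0,0,0,-1,0,0,-0.8,0,0,-0.4,-1,0,0,-0.8,0,0,-0.83,-1,0,0,-0.8,0,0,-0.83,-1],
)

```text
time: 14.8
ee_pos: [0.4718, 0.0905, 0.1855]
eef_rot: [0.927, 0.376, 0.002, 0.001]
ft_force: [0.1, 0.7, -1.3]
width: 0.0135
grip_force: 45.0
```

drive_tool(
  series=[0,0,-5.4,-2.93,4.85,0,-1,0,0,-5.4,-2.93,4.85,0,-1,0,0,-5.4,-2.93,4.85,0,-1,0,0,-5.4,-2.93,4.85,0,-1,0,0,-5.4,-2.93,4.85,0,-1,0,0,-5.4,-2.93,4.85,0,-1,0,0,-5.4,-2.93,4.85,0,-1,0,0,-5.4,-2.93,4.85,0,-1,0,0,-5.4,-2.93,4.85,0,-1],
)

```text
time: 15.55
ee_pos: [0.5204, -0.1303, 0.1822]
eef_rot: [0.814, 0.581, 0.0, -0.0]
ft_force: [0.3, 0.8, -2.9]
width: 0.0134
grip_force: 45.0
```

Run:
```python
from h import *
s=telemetry.read_state(); print(s['ee_pos'],np.degrees(yaw(s)),s['ft_force'],s['torque'])
c=get_calibration('wrist'); im=camera('wrist'); col=im[40:140,276:286].astype(int).sum(2).mean(1); k=40+int(np.argmax(col<180)); print('end row',k)
# blades in view? project screw tops
from plan import SC
t=camera('wrist'); cv2.imwrite('pics/w4.png',t[:,:,::-1])
for n in 'abcd': print(n,proj(c,np.r_[SC[n],.078])[0])
```

```text
[ 0.52044893 -0.13032091  0.18218869] 71.07505917929718 [ 0.25864514  0.82155697 -2.86744373] [ 0.03628846 -0.09494233 -0.00352732]
end row 69
a [   5.21904925 -256.2514791 ]
b [ 119.38462928 -328.11210446]
c [ 208.56243656 -114.60619687]
d [101.37768339 -55.75657615]
```

drive_tool(
  series=[0,0,0,0.01,0,0.9,-1,0,0,0,0.01,0,1.6,-1,0,0,0,0.01,0,2,-1,0,0,0,0.01,0,2.25,-1,0,0,0,0.01,0,2.35,-1,0,0,0,0.01,0,2.4,-1,0,0,0,0.01,0,2.4,-1,0,0,0,0.01,0,2.4,-1],
)

```text
time: 16.32
ee_pos: [0.5215, -0.1306, 0.0881]
eef_rot: [0.814, 0.581, 0.001, 0.001]
ft_force: [0.1, 0.0, -1.9]
width: 0.0134
grip_force: 45.0
```

drive_tool(
  series=[0,0,0,0,0,0.02,-1,0,0,0,0,0,0.02,-1,0,0,0,0,0,0.02,-0.7,0,0,0,0,0,0.02,-0.4,0,0,0,0,0,0.02,0,0,0,0,0,0,0.02,0,0,0,0,0,0,0.02,0],
)

```text
time: 16.9
ee_pos: [0.5207, -0.1306, 0.0862]
eef_rot: [0.814, 0.58, -0.0, 0.0]
ft_force: [0.8, 1.4, -0.9]
width: 0.0329
grip_force: 0.0
```

Run:
```python
from h import *
s=telemetry.read_state(); print(s['ee_pos'],np.degrees(yaw(s)),s['ft_force'],s['width'],move([0,0,.0868],np.radians(71.0))[[2,5]])
c=get_calibration('wrist');im=camera('wrist'); cv2.imwrite('pics/w5.png',im[:,:,::-1])
for v in (75,110,150): 
    row=im[v,230:330].astype(int).sum(1); i=np.where(row<150)[0]+230; print(v,i.min(),i.max())
col=im[40:140,276:286].astype(int).sum(2).mean(1); print('end row',40+int(np.argmax(col<180)))
```

```text
[ 0.52067871 -0.13064217  0.08615262] 70.97078579209047 [ 0.84850031  1.37805635 -0.92215786] 0.03291498709359432 [-0.006 -0.016]
75 266 299
110 231 299
150 267 298
end row 67
```

drive_tool(
  series=[0,0,0,0.3,0,0,0,0,0,0,0.9,0,0,0,0,0,0,1.5,0,0,0,0,0,0,1.95,0,0,0,0,0,0,1.95,0,0,0,0,0,0,1.95,0,0,-0.4,0,0,0,1.95,0,0,-0.8,0,0,0,1.95,0,0,-1,0,0,0,1.95,0,0,-1,0,0,0,1.95,0,0,-1],
  grip_force=60,
)

```text
time: 17.78
ee_pos: [0.546, -0.0576, 0.0861]
eef_rot: [0.815, 0.58, -0.0, 0.0]
ft_force: [0.6, 0.2, -0.1]
width: 0.0178
grip_force: 0.0
```

drive_tool(
  series=[0,0,0,0,0,0,-1,0,0,0,0,0,0,-1,0,0,0,0,0,0,-1],
  grip_force=60,
)

```text
time: 18.03
ee_pos: [0.5461, -0.0572, 0.0861]
eef_rot: [0.814, 0.58, -0.0, 0.0]
ft_force: [1.4, 0.1, -0.6]
width: 0.0134
grip_force: 60.0
```

Run:
```python
from h import *
s=telemetry.read_state(); print(s['ee_pos'],np.degrees(yaw(s)),s['ft_force'],s['width'],s['grip_force'],s['eef_rot'])
c=get_calibration('wrist');im=camera('wrist'); cv2.imwrite('pics/w6.png',im[:,:,::-1])
col=im[40:320,276:286].astype(int).sum(2).mean(1);k=40+int(np.argmax(col<180)); print('end row',k)
d=np.array([np.cos(yaw(s)),np.sin(yaw(s)),0]); print((ray(c,[[281,k-.5]],.093)[0]-s['ee_pos'])@d-.095)
```

```text
[ 0.54606409 -0.05723393  0.08608772] 70.95464757388918 [ 1.41908582  0.13313185 -0.55513068] 0.013440796887333236 59.98654447495937 [ 8.14345265e-01  5.80380697e-01 -1.39978839e-04  1.27097934e-04]
end row 240
-0.0724683590899507
```

```bash
cat > p2.py <<'E'
from plan import *
def seq(p,n,approach,y0=51):
    x=SC[n]
    p.call('to '+n,*approach,(x,.1,y0),(x,.09,y0))
    p.call('lower',(x,.067,y0))
    p.call('turn',*[(x,.067,y) for y in (44,37,30,23,16,9,2,-4)])
E
python3 - <<'E'
from p2 import *
s=telemetry.read_state();c=get_calibration('wrist')
d=np.array([np.cos(yaw(s)),np.sin(yaw(s)),0])
for o in (.0158,.02,.0225): print(proj(c,s['ee_pos']+d*o+[0,0,.006]))
p=P(-.0790,dz=.0821,sync=True); k=np.array([.520,-.1315])
y=np.degrees(yaw(s)); k=s['ee_pos'][:2]-.079*d[:2]; a=SC['a']; print(k)
p.call('lift',(k,.02,y),(k,.1,y))
p.call('half',((k+a)/2,.1,60))
seq(p,'a',[])
p.save()
E
```

```text
[[281.00043398 252.9458714 ]]
[[280.99229703 244.21866411]]
[[280.98740183 238.95997202]]
[ 0.52029797 -0.13185811]
lift
   [0.0, 0.0, 0.0, 0.0, 0.0, -0.4]
   [0.0, 0.0, 0.0, 0.0, 0.0, -2.4]
   -> tcp [ 0.5461 -0.0572  0.1821]
half
   [0.0, 0.0, 2.19, 3.74, -1.73, 0.0]
   -> tcp [0.5295 0.1068 0.1821]
to a
   [0.0, 0.0, 1.8, 3.28, -2.48, 0.0]
   [0.0, 0.0, 1.8, 3.28, -2.48, 0.25]
   -> tcp [0.5092 0.2701 0.172 ]
lower
   [0.0, 0.0, 0.0, 0.0, 0.0, 0.57]
   -> tcp [0.5092 0.2701 0.1492]
turn
   [0.0, 0.0, 1.4, -0.02, 0.24, 0.0]
   [0.0, 0.0, 2.8, -0.06, 0.47, 0.0]
   [0.0, 0.0, 4.2, -0.13, 0.7, 0.0]
   [0.0, 0.0, 5.6, -0.23, 0.92, 0.0]
   [0.0, 0.0, 7.0, -0.36, 1.13, 0.0]
   [0.0, 0.0, 8.4, -0.51, 1.32, 0.0]
   [0.0, 0.0, 9.8, -0.68, 1.49, 0.0]
   [0.0, 0.0, 11.0, -0.84, 1.61, 0.0]
   -> tcp [0.5381 0.2034 0.1492]
```

drive_tool(
  series=[0,0,0,0,0,-0.2,-1,0,0,0,0,0,-0.6,-1,0,0,0,0,0,-1.2,-1,0,0,0,0,0,-1.8,-1,0,0,0,0,0,-2.4,-1,0,0,0,0,0,-2.4,-1,0,0,0,0,0,-2.4,-1],
)

```text
time: 18.67
ee_pos: [0.5467, -0.0566, 0.1835]
eef_rot: [0.814, 0.581, 0.001, 0.001]
ft_force: [0.4, -0.8, -2.4]
width: 0.0133
grip_force: 60.0
```

Run:
```python
from h import *
s=telemetry.read_state(); print(s['ee_pos'],np.degrees(yaw(s)),s['ft_force'],s['torque'],s['width'])
p=s['ee_pos'];c=get_calibration('scene'); u=proj(c,p)[0].astype(int); print(u)
im=camera('scene')[:,:,::-1]; y0,x0=u[1]-40,u[0]-90; cv2.imwrite('pics/s6.png',cv2.resize(im[y0:y0+100,x0:x0+130],None,fx=6,fy=6,interpolation=cv2.INTER_CUBIC))
```

```text
[ 0.54674488 -0.05660104  0.1834748 ] 70.98435888470875 [ 0.36346937 -0.81759187 -2.36744568] [ 0.12455066 -0.06990889  0.04111082] 0.013276672818167806
[237 184]
```

View pics/s6.png

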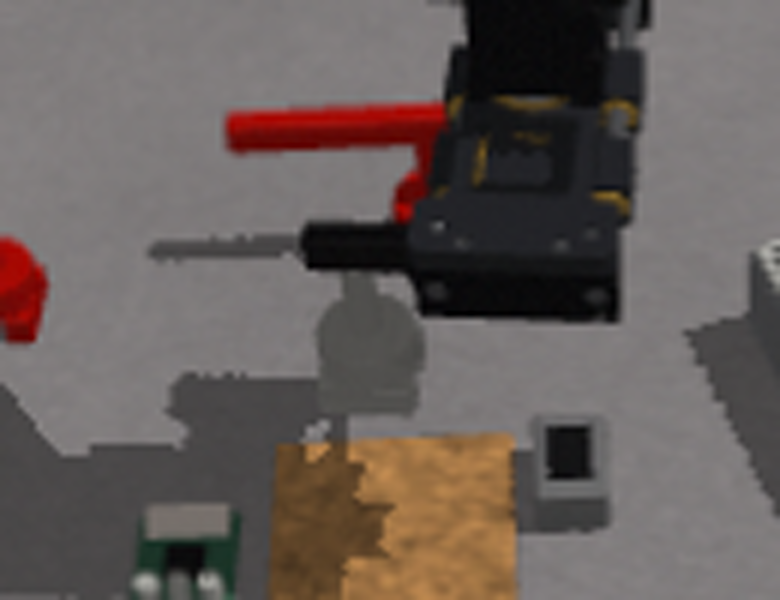

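Run:
```python
from h import *
s=telemetry.read_state(); c=get_calibration('scene'); y=yaw(s); d=np.array([np.cos(y),np.sin(y),0]);g=s['ee_pos']-[0,0,.003]
for tilt in (-6,-3,0,3,6):
    T=R.from_rotvec(np.radians(tilt)*np.array([-d[1],d[0],0]))  # + lowers +x end... 
    q=g+T.apply([-.099*d,-.079*d+[0,0,-.05],-.079*d+[0,0,-.08]])
    print(tilt,(6*(proj(c,q)-[237-90,184-40])).round().tolist(), (q[2]-g).round(3))
```

```text
-6 [[303.0, 260.0], [376.0, 343.0], [390.0, 392.0]] [-0.023 -0.066 -0.088]
-3 [[301.0, 251.0], [368.0, 337.0], [378.0, 385.0]] [-0.024 -0.071 -0.084]
0 [[299.0, 242.0], [360.0, 330.0], [367.0, 379.0]] [-0.026 -0.075 -0.08 ]
3 [[298.0, 233.0], [353.0, 322.0], [357.0, 371.0]] [-0.027 -0.079 -0.076]
6 [[297.0, 223.0], [347.0, 315.0], [347.0, 364.0]] [-0.028 -0.082 -0.071]
```

drive_tool(
  series=[0,0,2.19,3.74,-1.73,0,-1,0,0,2.19,3.74,-1.73,0,-1,0,0,2.19,3.74,-1.73,0,-1,0,0,2.19,3.74,-1.73,0,-1,0,0,2.19,3.74,-1.73,0,-1,0,0,2.19,3.74,-1.73,0,-1],
)

```text
time: 19.22
ee_pos: [0.528, 0.1103, 0.181]
eef_rot: [0.864, 0.503, -0.001, -0.001]
ft_force: [0.5, -0.1, -2.7]
width: 0.0135
grip_force: 60.0
```

drive_tool(
  series=[0,0,1.8,3.28,-2.48,0,-1,0,0,1.8,3.28,-2.48,0,-1,0,0,1.8,3.28,-2.48,0,-1,0,0,1.8,3.28,-2.48,0,-1,0,0,1.8,3.28,-2.48,0.25,-1,0,0,1.8,3.28,-2.48,0.25,-1,0,0,1.8,3.28,-2.48,0.25,-1,0,0,1.8,3.28,-2.48,0.25,-1],
)

```text
time: 19.88
ee_pos: [0.5098, 0.2683, 0.1715]
eef_rot: [0.903, 0.43, -0.001, 0.0]
ft_force: [1.4, -0.7, -2.4]
width: 0.0135
grip_force: 60.0
```

Run:
```python
from h import *
s=telemetry.read_state(); print(s['ee_pos'],np.degrees(yaw(s)),s['ft_force'],s['torque'],s['joint_positions'])
```

```text
[0.50975751 0.26830798 0.17149568] 50.88935151728034 [ 1.35898271 -0.66386043 -2.35546794] [ 0.14684227 -0.14001396 -0.02020893] [ 0.09005883  0.38808553 -0.80458669  1.65360901  0.29438654  1.22749227
 -1.46064024]
```

drive_tool(
  series=[0,0,0,0,0,0,-1,0,0,0,0,0,0.15,-1,0,0,0,0,0,0.3,-1,0,0,0,0,0,0.44,-1,0,0,0,0,0,0.57,-1,0,0,0,0,0,0.57,-1,0,0,0,0,0,0.57,-1],
)

```text
time: 20.47
ee_pos: [0.5089, 0.2702, 0.149]
eef_rot: [0.902, 0.431, -0.0, 0.0]
ft_force: [0.2, -0.2, -1.7]
width: 0.0134
grip_force: 60.0
```

Run:
```python
from h import *
s=telemetry.read_state(); print(s['ee_pos'],np.degrees(yaw(s)),s['ft_force'],s['torque'],s['joint_positions'])
```

```text
[0.50889655 0.27024273 0.1489743 ] 51.03254402460752 [ 0.20681544 -0.22565916 -1.66192438] [ 0.10930739 -0.123558   -0.01878851] [ 0.08013648  0.410726   -0.79761101  1.67797458  0.31317535  1.18675799
 -1.47515119]
```

drive_tool(
  series=[0,0,1.4,-0.02,0.24,0,-1,0,0,2.8,-0.06,0.47,0,-1,0,0,4.2,-0.13,0.7,0,-1,0,0,5.6,-0.23,0.92,0,-1,0,0,7,-0.36,1.13,0,-1,0,0,8.4,-0.51,1.32,0,-1,0,0,9.8,-0.68,1.49,0,-1,0,0,11,-0.84,1.61,0,-1,0,0,11,-0.84,1.61,0,-1],
)

```text
time: 21.22
ee_pos: [0.5381, 0.2026, 0.1493]
eef_rot: [0.999, -0.038, -0.0, 0.0]
ft_force: [-0.1, 2.1, -2.6]
width: 0.0137
grip_force: 60.1
```

Run:
```python
from p2 import *
s=telemetry.read_state(); print(s['ee_pos'],np.degrees(yaw(s)),s['ft_force'],s['torque'],s['joint_positions'])
p=P(-.079,.0821); p.call('more',*[(SC['a'],.067,y) for y in (-6,-8)]); p.save()
```

```text
[0.53814361 0.20255288 0.14933762] -4.342584713777517 [-0.11516299  2.14547412 -2.58620826] [ 0.55523862 -0.10782873 -0.11980932] [ 0.06229685  0.35870925 -0.60605741  1.68858483  0.21992922  1.16332621
 -2.24834744]
more
   [0.0, 0.0, 0.4, 0.0, 0.07, 0.0]
   [0.0, 0.0, 0.8, 0.0, 0.14, 0.0]
   -> tcp [0.5377 0.1978 0.1492]
```

drive_tool(
  series=[0,0,0.4,0,0.07,0,-1,0,0,0.8,0,0.14,0,-1,0,0,0.8,0,0.14,0,-1,0,0,0.8,0,0.14,0,-1],
)

```text
time: 21.55
ee_pos: [0.5376, 0.1992, 0.1495]
eef_rot: [0.998, -0.067, 0.0, -0.0]
ft_force: [-0.3, 1.8, -3.1]
width: 0.0131
grip_force: 60.1
```

Run:
```python
from p2 import *
s=telemetry.read_state(); print(s['ee_pos'],np.degrees(yaw(s)),s['ft_force'],s['torque'])
```

```text
[0.53756688 0.19918732 0.14951875] -7.705233320709609 [-0.33570305  1.82325042 -3.13971056] [ 0.69544253 -0.33256148  0.28454771]
```

drive_tool(
  series=[0,0,0.3,0,0.05,0,-1,0,0,0.5,-0.01,0.08,0,-1,0,0,0.5,-0.01,0.08,0,-1],
)

```text
time: 21.8
ee_pos: [0.5369, 0.196, 0.1496]
eef_rot: [0.996, -0.091, 0.0, -0.001]
ft_force: [2.6, 5.6, -3.5]
width: 0.0131
grip_force: 60.7
```

Run:
```python
from p2 import *
s=telemetry.read_state(); print(s['ee_pos'],np.degrees(yaw(s)),s['ft_force'],s['torque'])
p=P(-.079,.0821); print(p.p); p.p,p.q=p.tcp(SC['a'],.067,-10.5)
a,c=SC['a'],SC['c']
p.call('back+lift',(a,.067,-4),(a,.105,-4))
seq(p,'c',[]); p.call('more',(c,.067,-8),(c,.067,-10.5)); p.save()
```

```text
[0.53693958 0.19597843 0.14962527] -10.457772026439178 [ 2.61426378  5.56481383 -3.46502149] [ 1.49005508 -0.61652268  0.69663679]
[0.53767091 0.19782674 0.14922243]
back+lift
   [0.0, 0.0, -1.3, -0.01, -0.22, 0.0]
   [0.0, 0.0, -1.3, -0.01, -0.22, -0.95]
   -> tcp [0.5382 0.2031 0.1871]
to c
   [0.0, 0.0, -11.0, 1.58, 1.04, 0.13]
   [0.0, 0.0, -11.0, 1.58, 1.04, 0.38]
   -> tcp [0.5983 0.1572 0.1719]
lower
   [0.0, 0.0, 0.0, 0.0, 0.01, 0.57]
   -> tcp [0.5986 0.1569 0.1491]
turn
   [0.0, 0.0, 1.4, -0.02, 0.24, 0.0]
   [0.0, 0.0, 2.8, -0.06, 0.47, 0.0]
   [0.0, 0.0, 4.2, -0.13, 0.7, 0.0]
   [0.0, 0.0, 5.6, -0.23, 0.92, 0.0]
   [0.0, 0.0, 7.0, -0.36, 1.13, 0.0]
   [0.0, 0.0, 8.4, -0.51, 1.32, 0.0]
   [0.0, 0.0, 9.8, -0.68, 1.49, 0.0]
   [0.0, 0.0, 11.0, -0.84, 1.61, 0.0]
   -> tcp [0.6275 0.0903 0.1491]
more
   [0.0, 0.0, 0.8, 0.0, 0.14, 0.0]
   [0.0, 0.0, 1.3, -0.01, 0.23, 0.0]
   -> tcp [0.6265 0.0811 0.1491]
```

drive_tool(
  series=[0,0,-1,0,-0.17,0,-1,0,0,-1.3,-0.01,-0.22,0,-1,0,0,-1.3,-0.01,-0.22,-0.4,-1,0,0,-1.3,-0.01,-0.22,-0.95,-1,0,0,-1.3,-0.01,-0.22,-0.95,-1],
)

```text
time: 22.22
ee_pos: [0.5395, 0.2039, 0.1909]
eef_rot: [0.999, -0.036, 0.002, -0.0]
ft_force: [1.4, 0.8, -1.8]
width: 0.0132
grip_force: 60.0
```

drive_tool(
  series=[0,0,-11,1.58,1.04,0.13,-1,0,0,-11,1.58,1.04,0.13,-1,0,0,-11,1.58,1.04,0.13,-1,0,0,-11,1.58,1.04,0.13,-1,0,0,-11,1.58,1.04,0.13,-1,0,0,-11,1.58,1.04,0.13,-1,0,0,-11,1.58,1.04,0.13,-1,0,0,-11,1.58,1.04,0.13,-1,0,0,-11,1.58,1.04,0.38,-1,0,0,-11,1.58,1.04,0.38,-1],
)

```text
time: 23.05
ee_pos: [0.5974, 0.1569, 0.1696]
eef_rot: [0.903, 0.429, -0.001, -0.0]
ft_force: [-0.2, 0.3, -2.4]
width: 0.0132
grip_force: 60.0
```

Run:
```python
from p2 import *
s=telemetry.read_state(); print(s['ee_pos'],np.degrees(yaw(s)),s['ft_force'],s['torque'],s['joint_positions'])
im=camera('top')[:,:,::-1]; cv2.imwrite('pics/t7.png',im)
c=get_calibration('wrist'); w=camera('wrist'); cv2.imwrite('pics/w7.png',w[:,:,::-1]); print(proj(get_calibration('top'),np.r_[SC['a'],.078]))
```

```text
[0.59736549 0.15687855 0.16960541] 50.78640978266398 [-0.22532813  0.26401906 -2.35759959] [ 0.10298806 -0.03841504 -0.01813097] [ 0.22255125  0.46517498 -0.725579    1.54400945  0.31809544  1.25690336
 -1.23439327]
[[211.28875103 239.26223786]]
```

drive_tool(
  series=[0,0,0,0,0,0,-1,0,0,0,0,0,0.15,-1,0,0,0,0,0,0.3,-1,0,0,0,0,0.01,0.44,-1,0,0,0,0,0.01,0.57,-1,0,0,0,0,0.01,0.57,-1,0,0,0,0,0.01,0.57,-1],
)

```text
time: 23.73
ee_pos: [0.5983, 0.1575, 0.149]
eef_rot: [0.902, 0.431, -0.0, -0.0]
ft_force: [-1.0, -0.6, -3.2]
width: 0.0133
grip_force: 60.0
```

```bash
cat >> p2.py <<'E'
def blade(f,n):
    c=get_calibration('top'); im=cv2.imread(f,0).astype(float); u=proj(c,np.r_[SC[n],.078])[0]
    yy,xx=np.mgrid[:420,:560]; m=(np.hypot(xx-u[0],yy-u[1])<7.5); v=im[m]; w=np.clip(v-np.percentile(v,60),0,None)
    q=ray(c,np.c_[xx[m],yy[m]],.078)[:,:2]; mu=(q*w[:,None]).sum(0)/w.sum(); S=((q-mu)*w[:,None]).T@(q-mu)
    e,V=np.linalg.eigh(S); a=np.degrees(np.arctan2(V[1,1],V[0,1])); print(n,'turn',(94.65-a)%180,'aniso',e[1]/e[0],v.min(),v.max())
E
python3 - <<'E'
from p2 import *
s=telemetry.read_state(); print(s['ee_pos'],np.degrees(yaw(s)),s['ft_force'],s['torque'])
for n in 'abcd': blade('pics/top0.png',n)
for n in 'abd': blade('pics/t7.png',n)
E
```

```text
[0.59831067 0.15753416 0.14898341] 51.02425538335837 [-0.98639022 -0.57343579 -3.21217432] [ 0.07077108 -0.13747872 -0.0175353 ]
a turn 9.045409341502932 aniso 33.740498929005504 26.0 156.0
b turn 4.665122972885243 aniso 32.92185327344006 36.0 148.0
c turn 1.150464971258799 aniso 22.784102213581892 32.0 148.0
d turn 6.099063368579479 aniso 34.461580347963846 34.0 142.0
a turn 66.20355062548191 aniso 5.1421159681719875 105.0 136.0
b turn 75.32547615027795 aniso 3.0285610376543963 134.0 140.0
d turn 62.037619648652765 aniso 5.924260171223077 119.0 133.0
```

drive_tool(
  series=[0,0,1.4,-0.02,0.24,0,-1,0,0,2.8,-0.06,0.47,0,-1,0,0,4.2,-0.13,0.7,0,-1,0,0,5.6,-0.23,0.92,0,-1,0,0,7,-0.36,1.13,0,-1,0,0,8.4,-0.51,1.32,0,-1,0,0,9.8,-0.68,1.49,0,-1,0,0,11,-0.84,1.61,0,-1,0,0,11,-0.84,1.61,0,-1],
)

```text
time: 24.48
ee_pos: [0.6277, 0.0893, 0.1494]
eef_rot: [0.999, -0.038, 0.0, 0.0]
ft_force: [0.8, 1.2, -1.5]
width: 0.0134
grip_force: 60.0
```

drive_tool(
  series=[0,0,0.4,0,0.07,0,-1,0,0,0.8,0,0.14,0,-1,0,0,1.1,-0.01,0.19,0,-1,0,0,1.3,-0.01,0.23,0,-1,0,0,1.3,-0.01,0.23,0,-1],
)

```text
time: 24.9
ee_pos: [0.6266, 0.0831, 0.1497]
eef_rot: [0.996, -0.09, 0.001, -0.001]
ft_force: [2.9, 4.0, -2.5]
width: 0.0136
grip_force: 60.7
```

Run:
```python
from p2 import *
s=telemetry.read_state(); print(s['ee_pos'],np.degrees(yaw(s)),s['ft_force'],s['torque'],s['joint_positions'][6])
p=P(-.079,.0821); c=SC['c']
p.call('back+lift',(c,.067,-4),(c,.105,-4))
seq(p,'b',[]); p.call('more',(SC['b'],.067,-10.5)); p.save()
```

```text
[0.62661054 0.08314065 0.14968471] -10.339341635187768 [ 2.89992422  4.01654241 -2.52371697] [ 1.15062906 -0.80701357  0.6917483 ] -2.112291767581761
back+lift
   [0.0, 0.0, -1.3, -0.01, -0.23, 0.0]
   [0.0, 0.0, -1.3, -0.01, -0.23, -0.95]
   -> tcp [0.6278 0.0903 0.1871]
to b
   [0.0, 0.0, -11.0, -1.3, -4.58, 0.13]
   [0.0, 0.0, -11.0, -1.3, -4.58, 0.38]
   -> tcp [0.5887 0.2766 0.1719]
lower
   [0.0, 0.0, 0.0, 0.0, 0.0, 0.57]
   -> tcp [0.5887 0.2766 0.1491]
turn
   [0.0, 0.0, 1.4, -0.01, 0.24, 0.0]
   [0.0, 0.0, 2.8, -0.06, 0.48, 0.0]
   [0.0, 0.0, 4.2, -0.13, 0.71, 0.0]
   [0.0, 0.0, 5.6, -0.23, 0.93, 0.0]
   [0.0, 0.0, 7.0, -0.36, 1.13, 0.0]
   [0.0, 0.0, 8.4, -0.51, 1.32, 0.0]
   [0.0, 0.0, 9.8, -0.68, 1.49, 0.0]
   [0.0, 0.0, 11.0, -0.84, 1.62, 0.0]
   -> tcp [0.6179 0.2097 0.1491]
more
   [0.0, 0.0, 1.3, -0.01, 0.22, 0.0]
   -> tcp [0.6169 0.201  0.1491]
```

Same signature as at a: the stop is reached. On to b.

drive_tool(
  series=[0,0,-1,0,-0.17,0,-1,0,0,-1.3,-0.01,-0.23,0,-1,0,0,-1.3,-0.01,-0.23,-0.4,-1,0,0,-1.3,-0.01,-0.23,-0.95,-1,0,0,-1.3,-0.01,-0.23,-0.95,-1],
)

```text
time: 25.32
ee_pos: [0.6291, 0.0911, 0.1913]
eef_rot: [0.999, -0.035, 0.002, -0.0]
ft_force: [0.9, 0.7, -1.1]
width: 0.013
grip_force: 60.0
```

drive_tool(
  series=[0,0,-11,-1.3,-4.58,0.13,-1,0,0,-11,-1.3,-4.58,0.13,-1,0,0,-11,-1.3,-4.58,0.13,-1,0,0,-11,-1.3,-4.58,0.13,-1,0,0,-11,-1.3,-4.58,0.13,-1,0,0,-11,-1.3,-4.58,0.13,-1,0,0,-11,-1.3,-4.58,0.13,-1,0,0,-11,-1.3,-4.58,0.13,-1,0,0,-11,-1.3,-4.58,0.38,-1,0,0,-11,-1.3,-4.58,0.38,-1],
)

```text
time: 26.15
ee_pos: [0.5879, 0.2763, 0.1695]
eef_rot: [0.903, 0.429, -0.001, 0.0]
ft_force: [0.1, -0.6, -2.6]
width: 0.013
grip_force: 60.0
```

drive_tool(
  series=[0,0,0,0,0,0,-1,0,0,0,0,0,0,-1],
)

```text
time: 26.32
ee_pos: [0.5884, 0.277, 0.1717]
eef_rot: [0.903, 0.43, -0.0, 0.0]
ft_force: [0.4, 0.0, -1.7]
width: 0.0134
grip_force: 60.0
```

Run:
```python
from p2 import *
s=telemetry.read_state(); print(s['ee_pos'],np.degrees(yaw(s)),s['ft_force'],s['torque'],s['joint_positions'][6])
cv2.imwrite('pics/t8.png',camera('top')[:,:,::-1])
for n in 'acd': blade('pics/t8.png',n)
```

```text
[0.58837588 0.27704435 0.17174076] 50.88492474337393 [ 0.39056261  0.0300519  -1.73423245] [ 0.111677   -0.20437035  0.05256416] -1.4318299170754407
a turn 52.14456922309594 aniso 4.909714182652588 86.0 113.0
c turn 89.9678248051946 aniso 25.21539189164237 25.0 93.0
d turn 45.3531750791085 aniso 25.163368390743546 36.0 156.0
```

drive_tool(
  series=[0,0,0,0,0,0.15,-1,0,0,0,0,0,0.3,-1,0,0,0,0,0,0.44,-1,0,0,0,0,0,0.57,-1,0,0,0,0,0,0.57,-1,0,0,0,0,0,0.57,-1],
)

```text
time: 26.87
ee_pos: [0.5883, 0.2772, 0.1489]
eef_rot: [0.902, 0.431, -0.0, 0.0]
ft_force: [-0.3, -0.2, -2.6]
width: 0.0136
grip_force: 60.0
```

drive_tool(
  series=[0,0,1.4,-0.01,0.24,0,-1,0,0,2.8,-0.06,0.48,0,-1,0,0,4.2,-0.13,0.71,0,-1,0,0,5.6,-0.23,0.93,0,-1,0,0,7,-0.36,1.13,0,-1,0,0,8.4,-0.51,1.32,0,-1,0,0,9.8,-0.68,1.49,0,-1,0,0,11,-0.84,1.62,0,-1,0,0,11,-0.84,1.62,0,-1],
)

```text
time: 27.62
ee_pos: [0.6182, 0.2089, 0.1494]
eef_rot: [0.999, -0.038, 0.0, 0.0]
ft_force: [1.2, 1.8, -1.3]
width: 0.0136
grip_force: 60.1
```

drive_tool(
  series=[0,0,0.4,0,0.07,0,-1,0,0,0.8,0,0.14,0,-1,0,0,1.1,-0.01,0.19,0,-1,0,0,1.3,-0.01,0.22,0,-1,0,0,1.3,-0.01,0.22,0,-1],
)

```text
time: 28.03
ee_pos: [0.6169, 0.2029, 0.1497]
eef_rot: [0.996, -0.09, 0.001, -0.001]
ft_force: [3.5, 4.1, -2.8]
width: 0.0132
grip_force: 60.7
```

Run:
```python
from p2 import *
s=telemetry.read_state(); print(s['ee_pos'],np.degrees(yaw(s)),s['ft_force'],s['torque'],s['joint_positions'][6])
p=P(-.079,.0821); c=SC['b']
p.call('back+lift',(c,.067,-4),(c,.105,-4))
seq(p,'d',[]); p.call('more',(SC['d'],.067,-10.5)); p.save()
```

```text
[0.61689864 0.20286529 0.14974221] -10.347488833040542 [ 3.47838922  4.05845609 -2.82457331] [ 1.088472   -0.89295403  0.72375206] -2.3093009477065025
back+lift
   [0.0, 0.0, -1.3, -0.02, -0.22, 0.0]
   [0.0, 0.0, -1.3, -0.02, -0.22, -0.95]
   -> tcp [0.6177 0.2098 0.1871]
to d
   [0.0, 0.0, -11.0, -2.36, 1.65, 0.13]
   [0.0, 0.0, -11.0, -2.36, 1.65, 0.38]
   -> tcp [0.5189 0.1505 0.1719]
lower
   [0.0, 0.0, 0.0, 0.0, 0.0, 0.57]
   -> tcp [0.5189 0.1505 0.1491]
turn
   [0.0, 0.0, 1.4, -0.02, 0.24, 0.0]
   [0.0, 0.0, 2.8, -0.06, 0.47, 0.0]
   [0.0, 0.0, 4.2, -0.13, 0.7, 0.0]
   [0.0, 0.0, 5.6, -0.23, 0.92, 0.0]
   [0.0, 0.0, 7.0, -0.36, 1.13, 0.0]
   [0.0, 0.0, 8.4, -0.51, 1.32, 0.0]
   [0.0, 0.0, 9.8, -0.68, 1.49, 0.0]
   [0.0, 0.0, 11.0, -0.85, 1.61, 0.0]
   -> tcp [0.5476 0.0836 0.1491]
more
   [0.0, 0.0, 1.3, -0.01, 0.22, 0.0]
   -> tcp [0.5465 0.0748 0.1491]
```

drive_tool(
  series=[0,0,-1,0,-0.17,0,-1,0,0,-1.3,-0.02,-0.22,0,-1,0,0,-1.3,-0.02,-0.22,-0.4,-1,0,0,-1.3,-0.02,-0.22,-0.95,-1,0,0,-1.3,-0.02,-0.22,-0.95,-1],
)

```text
time: 28.45
ee_pos: [0.6187, 0.211, 0.1912]
eef_rot: [0.999, -0.035, 0.002, -0.001]
ft_force: [1.3, -0.1, -0.8]
width: 0.0136
grip_force: 60.0
```

drive_tool(
  series=[0,0,-11,-2.36,1.65,0.13,-1,0,0,-11,-2.36,1.65,0.13,-1,0,0,-11,-2.36,1.65,0.13,-1,0,0,-11,-2.36,1.65,0.13,-1,0,0,-11,-2.36,1.65,0.13,-1,0,0,-11,-2.36,1.65,0.13,-1,0,0,-11,-2.36,1.65,0.13,-1,0,0,-11,-2.36,1.65,0.13,-1,0,0,-11,-2.36,1.65,0.38,-1,0,0,-11,-2.36,1.65,0.38,-1],
)

```text
time: 29.28
ee_pos: [0.5178, 0.1505, 0.1699]
eef_rot: [0.903, 0.429, -0.001, -0.0]
ft_force: [-0.7, -0.0, -3.0]
width: 0.0131
grip_force: 60.0
```

drive_tool(
  series=[0,0,0,0,0,0,-1,0,0,0,0,0,0,-1,0,0,0,0,0,0.15,-1,0,0,0,0,0,0.3,-1,0,0,0,0,0,0.44,-1,0,0,0,0,0,0.57,-1,0,0,0,0,0,0.57,-1,0,0,0,0,0,0.57,-1],
)

```text
time: 29.95
ee_pos: [0.5186, 0.1511, 0.149]
eef_rot: [0.902, 0.431, -0.0, 0.0]
ft_force: [-0.9, -0.8, -2.3]
width: 0.0132
grip_force: 60.0
```

drive_tool(
  series=[0,0,1.4,-0.02,0.24,0,-1,0,0,2.8,-0.06,0.47,0,-1,0,0,4.2,-0.13,0.7,0,-1,0,0,5.6,-0.23,0.92,0,-1,0,0,7,-0.36,1.13,0,-1,0,0,8.4,-0.51,1.32,0,-1,0,0,9.8,-0.68,1.49,0,-1,0,0,11,-0.85,1.61,0,-1,0,0,11,-0.85,1.61,0,-1],
)

```text
time: 30.7
ee_pos: [0.5479, 0.0825, 0.1496]
eef_rot: [0.999, -0.038, 0.0, 0.0]
ft_force: [0.3, 0.8, -2.2]
width: 0.0133
grip_force: 60.0
```

drive_tool(
  series=[0,0,0.4,0,0.07,0,-1,0,0,0.8,0,0.14,0,-1,0,0,1.1,-0.01,0.19,0,-1,0,0,1.3,-0.01,0.22,0,-1,0,0,1.3,-0.01,0.22,0,-1],
)

```text
time: 31.12
ee_pos: [0.5469, 0.0766, 0.1498]
eef_rot: [0.996, -0.09, 0.001, -0.0]
ft_force: [2.7, 3.3, -0.8]
width: 0.0133
grip_force: 60.9
```

Run:
```python
from p2 import *
s=telemetry.read_state(); print(s['ee_pos'],np.degrees(yaw(s)),s['ft_force'],s['torque'],s['joint_positions'][6])
p=P(-.079,.0821); c=SC['d']; k=np.array([.521,-.130])
p.call('back+lift',(c,.067,-4),(c,.105,-4))
p.call('to mat1',((c+k)/2,.105,30)); p.call('to mat2',(k,.105,68))
p.call('down',(k,.015,68)); p.save()
```

```text
[0.54687929 0.07655416 0.1497761 ] -10.344750265365722 [ 2.68558352  3.30875214 -0.82030779] [ 0.89475898 -0.83829182  0.83130609] -2.0905448730275427
back+lift
   [0.0, 0.0, -1.3, -0.01, -0.22, 0.0]
   [0.0, 0.0, -1.3, -0.01, -0.22, -0.95]
   -> tcp [0.5478 0.0836 0.1871]
to mat1
   [0.0, 0.0, -6.8, 0.5, 1.58, 0.0]
   -> tcp [0.5633 0.0191 0.1871]
to mat2
   [0.0, 0.0, -7.6, -1.22, 1.48, 0.0]
   -> tcp [ 0.5506 -0.0565  0.1871]
down
   [0.0, 0.0, 0.0, -0.01, 0.0, 2.25]
   -> tcp [ 0.5505 -0.0569  0.0971]
```

drive_tool(
  series=[0,0,-1,0,-0.17,0,-1,0,0,-1.3,-0.01,-0.22,0,-1,0,0,-1.3,-0.01,-0.22,-0.4,-1,0,0,-1.3,-0.01,-0.22,-0.95,-1,0,0,-1.3,-0.01,-0.22,-0.95,-1],
)

```text
time: 31.53
ee_pos: [0.5489, 0.0845, 0.1907]
eef_rot: [0.999, -0.035, 0.002, -0.0]
ft_force: [1.0, 0.2, -2.1]
width: 0.0135
grip_force: 60.0
```

drive_tool(
  series=[0,0,-1.4,0.1,0.33,0,-1,0,0,-2.8,0.2,0.66,0,-1,0,0,-4.2,0.3,0.98,0,-1,0,0,-5.5,0.4,1.28,0,-1,0,0,-6.8,0.5,1.58,0,-1,0,0,-6.8,0.5,1.58,0,-1],
)

```text
time: 32.03
ee_pos: [0.5632, 0.0163, 0.1862]
eef_rot: [0.966, 0.26, -0.001, 0.001]
ft_force: [0.2, -0.9, -2.1]
width: 0.0136
grip_force: 60.0
```

drive_tool(
  series=[0,0,-1.4,-0.22,0.27,0,-1,0,0,-2.8,-0.45,0.55,0,-1,0,0,-4.2,-0.67,0.82,0,-1,0,0,-5.6,-0.9,1.09,0,-1,0,0,-7,-1.12,1.36,0,-1,0,0,-7.6,-1.22,1.48,0,-1,0,0,-7.6,-1.22,1.48,0,-1,0,0,-7.6,-1.22,1.48,0,-1],
)

```text
time: 32.7
ee_pos: [0.5502, -0.0554, 0.1869]
eef_rot: [0.83, 0.557, -0.0, -0.0]
ft_force: [0.4, 0.3, -2.2]
width: 0.0131
grip_force: 60.0
```

Run:
```python
from p2 import *
s=telemetry.read_state(); print(s['ee_pos'],np.degrees(yaw(s)),s['ft_force'],s['torque'],s['joint_positions'][6])
cv2.imwrite('pics/t9.png',camera('top')[:,:,::-1])
for n in 'abcd': blade('pics/t9.png',n)
```

```text
[ 0.55022605 -0.05537374  0.18685388] 67.76167591512211 [ 0.44331491  0.32503997 -2.17910011] [ 0.15133729 -0.15191274 -0.04908508] -0.49785769619426024
a turn 90.1697158803488 aniso 26.738911406992546 28.0 164.0
b turn 91.28380250110672 aniso 32.14440726869836 26.0 159.0
c turn 89.78670592753383 aniso 26.93657971630925 29.0 155.0
d turn 90.469102583101 aniso 32.51127653222045 27.0 153.0
```

drive_tool(
  series=[0,0,0,-0.01,0,0.8,-1,0,0,0,-0.01,0,1.6,-1,0,0,0,-0.01,0,2.1,-1,0,0,0,-0.01,0,2.3,-1,0,0,0,-0.01,0,2.4,-1,0,0,0,-0.01,0,2.45,-1,0,0,0,-0.01,0,2.45,-1,0,0,0,-0.01,0,2.45,-1],
)

```text
time: 33.42
ee_pos: [0.5514, -0.0561, 0.0907]
eef_rot: [0.829, 0.559, 0.001, 0.001]
ft_force: [-0.8, 0.0, -2.6]
width: 0.0136
grip_force: 60.0
```

Run:
```python
from p2 import *
s=telemetry.read_state(); print(s['ee_pos'],np.degrees(yaw(s)),s['ft_force'],s['torque'])
p=s['ee_pos'];c=get_calibration('scene'); u=proj(c,p)[0].astype(int)
im=camera('scene')[:,:,::-1]; y0,x0=u[1]-40,u[0]-90; cv2.imwrite('pics/s9.png',cv2.resize(im[y0:y0+100,x0:x0+130],None,fx=6,fy=6,interpolation=cv2.INTER_CUBIC))
y=yaw(s);d=np.array([np.cos(y),np.sin(y),0]);o=np.array([-d[1],d[0],0]);g=p-[0,0,.003]
for t in (-2,0,2):
    T=R.from_rotvec(np.radians(t)*o); q=g+T.apply([-.099*d,-.079*d+[0,0,-.08]-.02*d+.0195*-o,-.079*d+[0,0,-.08]+.02*d-.0195*o]); print(t,(6*(proj(c,q)-[x0,y0])).round().tolist(),q[1:,2])
```

```text
[ 0.55135186 -0.05606558  0.09066253] 68.00728845482693 [-7.71548628e-01  2.66944489e-04 -2.62854572e+00] [ 0.17482863 -0.16160672  0.00924914]
-2 [[312.0, 238.0], [329.0, 392.0], [418.0, 397.0]] [0.00425621 0.00565219]
0 [[311.0, 233.0], [322.0, 386.0], [411.0, 393.0]] [0.00766253 0.00766253]
2 [[311.0, 227.0], [315.0, 381.0], [404.0, 390.0]] [0.01116631 0.00977033]
```

View pics/s9.png

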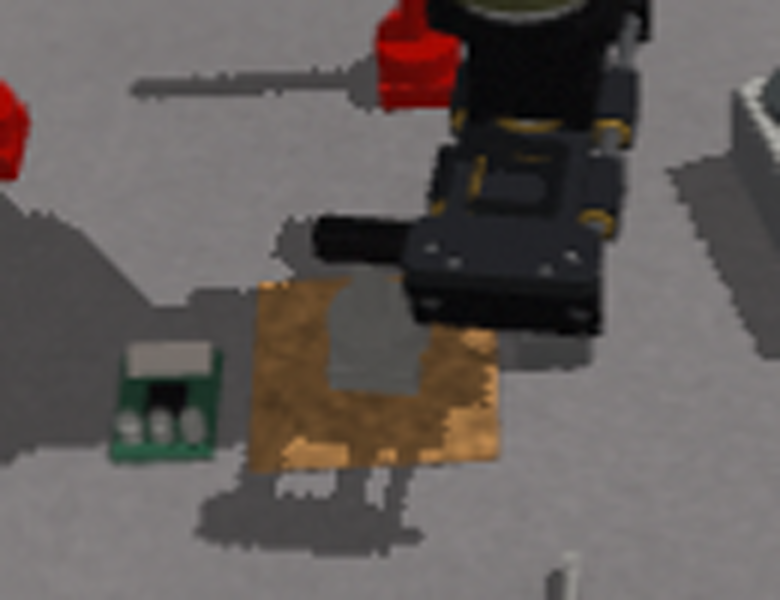

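drive_tool(
  series=[0,0,0,0,0,0.02,-1,0,0,0,0,0,0.04,-1,0,0,0,0,0,0.06,-1,0,0,0,0,0,0.06,-1],
)

```text
time: 33.8
ee_pos: [0.5506, -0.0562, 0.0871]
eef_rot: [0.829, 0.559, 0.0, 0.0]
ft_force: [-0.0, -0.0, -0.7]
width: 0.014
grip_force: 60.0
```

drive_tool(
  series=[0,0,0,0,0,0.01,-1,0,0,0,0,0,0.02,-1,0,0,0,0,0,0.02,-1],
  grip_force=20,
)

```text
time: 34.05
ee_pos: [0.5508, -0.0558, 0.0864]
eef_rot: [0.829, 0.56, 0.0, 0.0]
ft_force: [-0.3, 2.2, 2.0]
width: 0.0141
grip_force: 20.0
```

drive_tool(
  series=[0,0,0,0,0,0,-0.75,0,0,0,0,0,0,-0.6,0,0,0,0,0,0,-0.3,0,0,0,0,0,0,0.2,0,0,0,0,0,0,0.6,0,0,0,0,0,0,0.6,0,0,0,0,0,0,0.6,0,0,0,0,0,0,0.6],
)

```text
time: 34.72
ee_pos: [0.5504, -0.0563, 0.0861]
eef_rot: [0.829, 0.559, -0.0, 0.0]
ft_force: [-0.1, 0.7, -0.2]
width: 0.0497
grip_force: 0.0
```

drive_tool(
  series=[0,0,0,0,0,-0.3,0.6,0,0,0,0,0,-1,0.6,0,0,0,0,0,-2,0.6,0,0,0,0,0,-3,0.6,0,0,0,-0.5,0,-3.5,0.6,0,0,0,-1.5,0,-3.8,0.6,0,0,0,-2.5,0,-3.8,0.6,0,0,0,-3,0,-3.8,0.6,0,0,0,-3,0,-3.8,0.6,0,0,0,-3,0,-3.8,0.6],
)

```text
time: 35.55
ee_pos: [0.5052, -0.1686, 0.2391]
eef_rot: [0.83, 0.558, 0.0, 0.0]
ft_force: [0.6, 0.8, -0.1]
width: 0.0696
grip_force: 0.0
```

Run:
```python
from p2 import *
s=telemetry.read_state(); print(s['ee_pos'],s['ft_force'],s['time'])
c=get_calibration('wrist'); im=camera('wrist'); cv2.imwrite('pics/w10.png',im[:,:,::-1]); cv2.imwrite('pics/t10.png',camera('top')[:,:,::-1])
for n in 'abcd': blade('pics/t10.png',n)
# arm: black blob near predicted spot
k=np.array([.521,-.130]);y=np.radians(68);d=np.array([np.cos(y),np.sin(y)])
pts=proj(c,[np.r_[k+t*d,.093] for t in (-.02,.0375,.095)]); print(pts)
m=(im.max(2)<60).astype(np.uint8); n,l,st,ce=cv2.connectedComponentsWithStats(m)
u=pts[1].round().astype(int); i=l[u[1],u[0]]; print('blob',i,st[i]); 
if i:
    v,w=np.where(l==i); q=ray(c,np.c_[w,v],.093)[:,:2]; mu=q.mean(0); e,V=np.linalg.eigh(np.cov(q.T)); print('arm centre',mu,'yaw',np.degrees(np.arctan2(V[1,1],V[0,1])),np.ptp((q-mu)@V,axis=0), 'foot est',mu-.0375*V[:,1]*np.sign(V[1,1]))
```

```text
[ 0.50517586 -0.16859069  0.23909146] [ 0.5566034   0.81671367 -0.1383666 ] 35.55
a turn 90.29218335450776 aniso 28.54483309996884 32.0 175.0
b turn 91.13342857169272 aniso 21.08763156370721 30.0 169.0
c turn 89.9225398723994 aniso 32.18514481685684 32.0 166.0
d turn 90.39501045545848 aniso 35.49640653402847 30.0 164.0
[[281.35782549 184.32014484]
 [281.18157905 118.88714206]
 [280.98729973  46.74199405]]
blob 2 [ 273   46   16  135 2048]
arm centre [ 0.53648736 -0.09099323] yaw 67.97460368184579 [0.01309602 0.11160802] foot est [ 0.5224242  -0.12575639]
```

```bash
python3 -c "
from bench import r; print(r.close_job())"
```

```text
the job is handed in; nothing more can be done
None
```

I've handed the job in: both passes were done in cross order a, c, b, d. The camera reads all four screws home, between 90° and 91°, and the key stands upright, let go, near the middle of its mat (35.6 s on the robot's clock; I don't have the verdict).

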